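Load the steriliser tray with rack brackets, turning over the mirrored one

ROBOT

A 7-joint arm with a two-finger parallel gripper is mounted at the origin on the work surface. World frame = base frame: x ahead of the robot, y to its left, z up, the work surface at z = 0. Lengths are in m, angles in rad, forces in N, time in s.
With the tool pointing down it reaches from about 0.4 to 0.85 m from the base axis. Payload 4.5 kg.
Tool frame: the origin (TCP) lies on the centre line of the jaws, within the pads' length; the fingertips stand 14 mm ahead of it and the grasp point (between the pads) lies 5 mm behind it (r.tcp_to_tips is the z of the fingertips in the tool frame, in m); z points along the fingers, y is the direction in which the jaws open and shut (so a half turn about z gives the same grasp; the last joint's range is limited). The gripper opens to 88 mm and grips with 3 to 60 N. Pads are 18 mm wide; open, the fingers measure 123 mm over their backs; the gripper's body (75 mm by 187 mm) begins 45 mm behind the grasp point.
Start: joints at [1.158, 0.689, -0.195, 1.565, 0.157, 0.902, -0.215], TCP at [0.27, -0.564, 0.253] pointing down, gripper open.
Joint ranges: [-3.01, 3.01], [-0.46, 2.08], [-1.47, 1.51], [0.13, 2.56], [-1, 4.14], [0.04, 2.09], [-2.66, 2.66]. Speed limits (rad/s): [2.57, 2.57, 3.14, 3.14, 3.14, 3.14, 3.14].

INTERFACE

Orientations are given as a unit quaternion [x, y, z, w].
In Python, from plant import r, viewer gives the robot as it stands.
- The arm moves only by the shell command python3 -m inch 'ROWS' [FORCE]. ROWS is JSON, a list of rows, each a list of 3 entries, a list of its own where there are three numbers: the closure, from 0 (fully open) to 1 (shut), then the shift along the tool's x, y, z in cm, then the turn about the tool's z in degrees. In form: [[fingers, [x, y, z], yaw], ...]. A call has 1 to 20 rows; each row is the pose to reach, as a shift and turn from the pose commanded when the call began, along the tool's axes at that moment; what a row does not reach only later rows make up. A row lasts 1/10 s, in which the tool goes at most 50 mm and 8.59 degrees, less where a joint would pass 70% of its speed; a pose out of reach is approached as far as the arm can. A call with a gripper value outside its range is refused whole. The fingers move at their own pace and stop on an object; FORCE is the grip in N (left out, the last holds). Time passes only in rows, so rows that repeat a pose let the fingers close. It gives the time, the measured TCP pose, the force and the opening at its end, in the units of the state.
- r.get_state(): the state, without advancing time (a new reading comes with each control period).
- viewer.snapshot(name): name is "scene" or "top"; returns the picture (480x640x3 uint8, red, green, blue); there is no depth.
- viewer.camera_params(name): a dict with "intrinsics" (3x3 intrinsics, pixels), "world_to_cam" (4x4, takes a point from world to camera coordinates). Camera axes: x right, y up, looking along -z (the intrinsics and any distortion apply to the point x, -y, -z); pixel columns grow to the right and rows downward; lengths in m; the calibration is good to about 2 mm. A picture is of the moment at which its call begins. camera_params takes no time and is no camera call.
- r.finish_job(): hands the job in, once; it reports no verdict.
Trained networks look in the newest picture that a camera, given by its name, has taken for a name from the list of things; names that differ only in an ending like _2 or _b are one class to them, and where a whole thing is asked for, a point or a joint stands for the part that bears it (a point fixed in the world has none). Each returns a list of dicts, best first, with "p" (0 to 1); they miss things now and then, are a little off and sometimes report something else, mostly with a low value. They report only what shows in the picture. A call takes as long as a camera call.
- viewer.outline_of(camera, name): "pixels" (480x640 bool, what is visible of it) and "bbox" ([left, top, width, height] in pixels, round what is visible of it).
The state is a dict: "clock": time; "q": joint angles; "qd": joint speeds; "joint_torque": joint torques, N m; "tool_pos": TCP position; "eef_rot": TCP orientation; "contact_force": force on the tool from outside, world axes, zero at the start; "moment": the same for the moment, N m; "opening": opening from 0.0 (shut) to 1.0 (fully open).
Only numpy, scipy, OpenCV 4.12 (cv2) and the standard library are available. Lean on these libraries where they do the work, as an engineer would, in place of code of your own. Each camera call takes 0.05 s, during which the arm holds its last target.

TASK

Lay the two L-shaped rack brackets flat in the two bays of the steel loading tray, one in each, with each bracket going round the little block in the corner of its bay and resting fully on the floor. One of the brackets is lying on its wrong face, so that it looks mirrored and cannot fit: turn that one over, and do not turn the other one over. Set the brackets down rather than dropping them, and leave the bottle, the bowl and the carton where they are.

Things in the scene. Friction and masses are not known exactly. Their poses are not given: they have to be found in the camera images.
- bracket_a: aluminium L bracket, 30 mm thick, about 0.26 kg (+-30%), same as the other. Origin: centre of its 120 x 70 mm outline, half thickness; it starts flat, 15 mm up. Long leg: x -60 to 60, y -35 to -9 mm. Foot: x -60 to -34, y -9 to 35 mm. Corner at +x, +y empty. z up: right way up; z down: on its wrong face (looks mirrored). Faces look alike. It can stand on the 120 x 30 mm outer edge of its long leg
- bracket_b: aluminium L bracket, 30 mm thick, about 0.26 kg (+-30%), same as the other. Origin: centre of its 120 x 70 mm outline, half thickness; it starts flat, 15 mm up. Long leg: x -60 to 60, y -35 to -9 mm. Foot: x -60 to -34, y -9 to 35 mm. Corner at +x, +y empty. z up: right way up; z down: on its wrong face (looks mirrored). Faces look alike. It can stand on the 120 x 30 mm outer edge of its long leg
- bracket_a_foot (a point): centre of the free part of bracket_a's foot, at (-47, 22, 0) mm in the bracket's frame. Seen from above with the long leg nearest to you, a right-way-up bracket has its foot at the left end, pointing away from you; a mirrored one has it at the right end
- bracket_b_foot (a point): centre of the free part of bracket_b's foot, at (-47, 22, 0) mm in the bracket's frame. Foot and leg are both 26 mm wide; the centre of gravity is at about (-13, -13, 0) mm in the bracket's frame
- bay1 (a point): floor centre of the left (+y) bay of the fixed steel tray, 4 mm above the counter; x along its long side, z up. Inside 130 x 80 mm (x by y); rims 6 mm above the floor. A block 18 mm high stands at x 24 to 60, y 9 to 35 mm. A right-way-up bracket fits with its axes along these and its origin over this point (5 mm play each way), then 19 mm above the counter. Bay centres are 90 mm apart
- bay2 (a point): floor centre of the right (-y) bay of the fixed steel tray, 4 mm above the counter; x along its long side, z up. Inside 130 x 80 mm (x by y); rims 6 mm above the floor. A block 18 mm high stands at x 24 to 60, y 9 to 35 mm. A right-way-up bracket fits with its axes along these and its origin over this point (5 mm play each way), then 19 mm above the counter. Bay centres are 90 mm apart
- bay1_foot (a point): point on the floor of the left bay, at (-47, 22) mm from its centre, over which the foot point of the bracket laid there must come
- bay2_foot (a point): point on the floor of the right bay, at (-47, 22) mm from its centre, over which the foot point of the bracket laid there must come
- bottle: bystander: closed white bottle, 64 mm across, 170 mm tall; origin at the centre of its underside
- bowl: bystander: white ceramic bowl, 110 mm across, 55 mm tall; origin at the centre of its underside
- carton: bystander: white glove carton with a blue band and a grey slot on top, 90 x 130 x 70 mm; origin at the centre of its underside

How it is judged:
By the outcome, as a careful person would: the job done as asked, in the order asked, and still so for the second after the job is handed in, with the robot touching nothing.
It also fails if it takes over 72 s, if anything falls off the work surface, if the arm or the gripper's body presses on something with over 40 N, if the wrist force passes 120 N, or if a joint passes its speed limit or range.

## Working session

There is one attempt and no reset: what is moved stays moved. The work goes in short steps, Python scripts to look and compute and a shell command to move; the robot and the scene stay as the last step left them, time stands still between calls to the robot, and variables do not carry over. Pictures are saved under pics/ and viewed, and the job is handed in when it is done.

```bash
ls -la; mkdir -p pics
python3 - <<'E'
from plant import r, viewer
import cv2, numpy as np
print(r.get_state())
for n in ["scene","top"]:
    im=viewer.snapshot(n); cv2.imwrite(f"pics/{n}0.png",im[:,:,::-1])
    p=viewer.camera_params(n); print(n,np.array(p["intrinsics"]).round(1).tolist(),np.array(p["world_to_cam"]).round(3).tolist(), [k for k in p])
E
```

```text
total 12
drwxr-xr-x  3 agent agent 4096 Dec  7 15:02 .
drwxr-xr-x 23 root  root  4096 Dec  7 15:02 ..
drwxr-xr-x  2 agent agent 4096 Dec  7 15:02 pics
{'clock': 0.0, 'q': array([ 1.15778388,  0.68997708, -0.19454224,  1.56635151,  0.15733006,
        0.90246637, -0.21508208]), 'qd': array([ 3.41684453e-04, -8.01881626e-04,  1.02829746e-03, -4.61052857e-05,
       -7.49536040e-04,  2.90973319e-04, -7.82198640e-04]), 'joint_torque': array([-2.20872180e-04, -5.27551746e+01, -1.26656268e+00, -1.53425735e+01,
       -5.25402557e-02,  6.64131498e-03,  1.62667666e-04]), 'tool_pos': array([ 0.2697641 , -0.56311746,  0.25191303]), 'eef_rot': array([ 9.75132133e-01,  2.21622446e-01, -2.64419260e-04, -8.63206192e-04]), 'contact_force': array([-0.06675367,  0.35525667,  0.38600163]), 'moment': array([0.01033109, 0.00698893, 0.00710612]), 'opening': 0.9945950911439662}
scene [[435.3, 0.0, 318.9], [0.0, 435.3, 237.2], [0.0, 0.0, 1.0]] [[-0.023, 1.0, 0.003, 0.05], [-0.643, -0.017, 0.766, 0.351], [0.766, 0.015, 0.643, -1.457], [0.0, 0.0, 0.0, 1.0]] ['intrinsics', 'world_to_cam']
top [[618.6, 0.0, 320.6], [0.0, 618.6, 236.0], [0.0, 0.0, 1.0]] [[-0.024, -1.0, 0.007, -0.022], [0.997, -0.023, 0.078, -0.597], [-0.078, 0.009, 0.997, -1.108], [0.0, 0.0, 0.0, 1.0]] ['intrinsics', 'world_to_cam']
```

View pics/scene0.png

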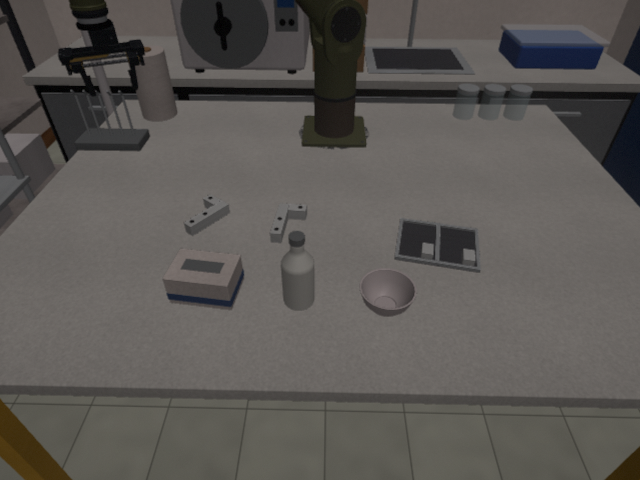

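View pics/top0.png

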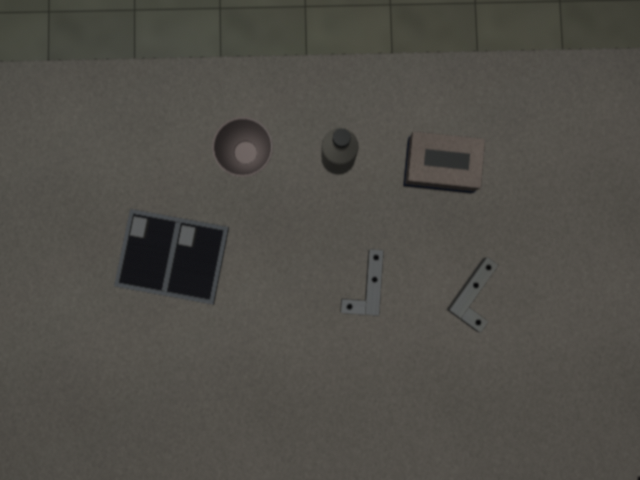

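The top view shows the tray at left (117–228, 210–303), with its blocks at the top-left of each bay. The bracket at about (370,285) has its foot at bottom-left, so it is right way up. The one at about (470,295) looks mirrored. Next I'll get the outlines and fit poses to them.

```bash
cat > h.py <<'E'
import numpy as np, cv2, pickle
from scipy.optimize import least_squares
from plant import r, viewer
def cams():
    return {n:(np.array(viewer.camera_params(n)["intrinsics"]),np.array(viewer.camera_params(n)["world_to_cam"])) for n in("scene","top")}
C=cams()
def proj(n,P):
    K,T=C[n]; P=np.atleast_2d(P); c=P@T[:3,:3].T+T[:3,3]; c=c*[1,-1,-1]
    u=c@K.T; return u[:,:2]/u[:,2:]
def ray(n,uv,z):
    K,T=C[n]; R=T[:3,:3]; o=-R.T@T[:3,3]
    d=np.linalg.solve(K,[uv[0],uv[1],1])*[1,-1,-1]; d=R.T@d
    return o+d*(z-o[2])/d[2]
def tri(uvs):  # dict cam->uv : least-squares point
    A=np.zeros((3,3));b=np.zeros(3)
    for n,uv in uvs.items():
        K,T=C[n];R=T[:3,:3];o=-R.T@T[:3,3];d=R.T@(np.linalg.solve(K,[uv[0],uv[1],1])*[1,-1,-1]);d/=np.linalg.norm(d)
        M=np.eye(3)-np.outer(d,d);A+=M;b+=M@o
    return np.linalg.solve(A,b)
Lxy=np.array([[-60,-35],[60,-35],[60,-9],[-34,-9],[-34,35],[-60,35]])/1000.
E
python3 - <<'E'
from h import *
D={}
for n in("scene","top"):
    im=viewer.snapshot(n)
    for k in["bracket_a","bracket_a_foot","bay1","bottle","bowl","carton","steel loading tray"]:
        try: L=viewer.outline_of(n,k)
        except Exception as e: print(k,e); continue
        D[n,k]=L
        for o in L:
            ys,xs=np.nonzero(o["pixels"]); print(n,k,round(o["p"],2),o["bbox"],len(xs),(xs.mean().round(1),ys.mean().round(1)) if len(xs) else None)
    D[n,"im"]=im
pickle.dump(D,open("d0.pkl","wb")); print(r.get_state()["clock"])
E
```

```text
scene bracket_a 0.95 [271.5, 202.8, 36.3, 37.5] 785 (np.float64(285.3), np.float64(219.5))
scene bracket_a 0.66 [182.8, 197.0, 46.9, 38.2] 946 (np.float64(206.2), np.float64(215.1))
scene bracket_a_foot 0.83 [181.6, 194.4, 47.4, 40.5] 858 (np.float64(206.9), np.float64(215.0))
scene bracket_a_foot 0.44 [281.8, 233.8, 29.3, 73.9] 1963 (np.float64(297.2), np.float64(274.6))
scene bay1 0.62 [397.8, 216.9, 82.4, 56.1] 3551 (np.float64(438.1), np.float64(244.8))
scene bay1 0.47 [357.8, 268.7, 58.6, 48.7] 2115 (np.float64(386.8), np.float64(291.5))
scene bottle 0.64 [280.4, 233.2, 34.3, 75.9] 2117 (np.float64(297.0), np.float64(274.2))
scene bowl 0.86 [358.2, 266.4, 56.2, 52.6] 2161 (np.float64(386.8), np.float64(291.6))
scene carton 0.78 [161.4, 250.7, 82.1, 60.2] 3969 (np.float64(203.7), np.float64(278.9))
steel loading tray it knows: bay, bay1_foot, bay2_foot, bottle, bowl, bracket, bracket_a_foot, bracket_b_foot, carton
top bracket_a 0.93 [450.0, 257.1, 46.0, 76.1] 1504 (np.float64(472.3), np.float64(295.1))
top bracket_a 0.92 [340.7, 249.8, 42.5, 67.7] 1365 (np.float64(367.8), np.float64(288.0))
top bracket_a_foot 0.83 [449.0, 258.6, 50.0, 75.7] 1580 (np.float64(472.3), np.float64(295.4))
top bay1 0.93 [112.5, 209.3, 113.5, 97.3] 8001 (np.float64(171.1), np.float64(256.0))
top bay1 0.54 [210.3, 116.8, 61.5, 58.3] 2891 (np.float64(242.3), np.float64(146.1))
top bottle 0.6 [319.2, 128.1, 37.9, 46.8] 1336 (np.float64(338.7), np.float64(150.4))
top bowl 0.9 [212.6, 118.3, 59.5, 57.5] 2867 (np.float64(242.0), np.float64(145.8))
top carton 0.88 [403.0, 132.4, 81.0, 60.4] 4305 (np.float64(443.8), np.float64(161.9))
steel loading tray it knows: bay, bay1_foot, bay2_foot, bottle, bowl, bracket, bracket_a_foot, bracket_b_foot, carton
0.8
```

Run:
```python
from h import *
D=pickle.load(open("d0.pkl","rb"))
t=D["top","im"];s=D["scene","im"]
def up(c,f): 
    c=cv2.resize(c,None,fx=f,fy=f,interpolation=cv2.INTER_CUBIC); return cv2.convertScaleAbs(c,alpha=1.8)
a=up(t[240:340,330:510],4); cv2.imwrite("pics/c_top_br.png",a[:,:,::-1])
a=up(t[200:310,105:240],4); cv2.imwrite("pics/c_top_tray.png",a[:,:,::-1])
a=up(s[190:250,175:325],4); b=up(s[210:275,385:495],4)
w=max(a.shape[1],b.shape[1]); a=cv2.copyMakeBorder(a,0,0,0,w-a.shape[1],0); b=cv2.copyMakeBorder(b,0,0,0,w-b.shape[1],0)
cv2.imwrite("pics/c_scene.png",np.vstack([a,b])[:,:,::-1])
```

```text
(no output)
```

View pics/c_top_br.png

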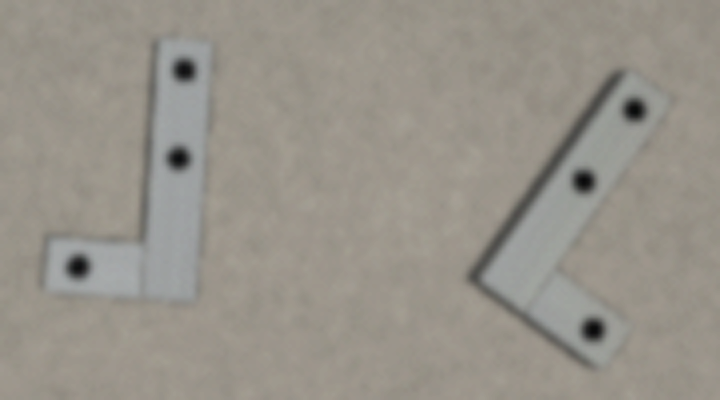

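View pics/c_top_tray.png

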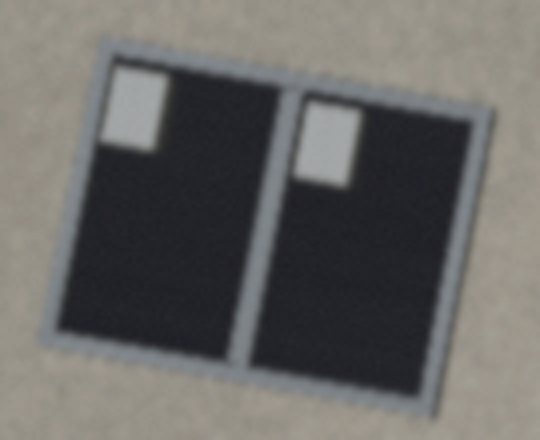

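View pics/c_scene.png

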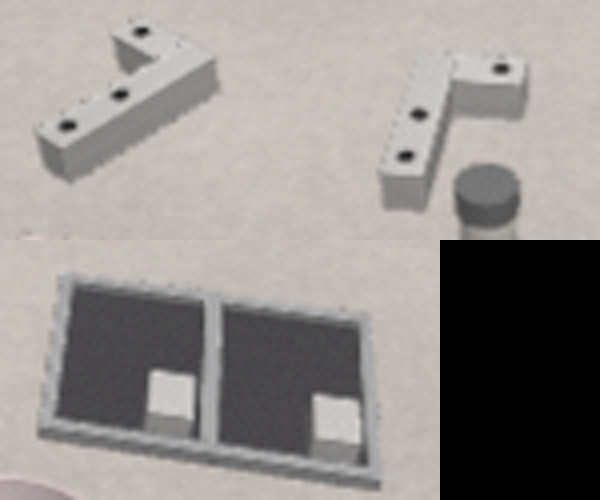

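```bash
cat > fit0.py <<'E'
from h import *
def pt(o,p): return np.array([o[0]+(p[0]+.5)/4-.5,o[1]+(p[1]+.5)/4-.5])
T0=(330,240);S0=(175,190)
G=dict(t=[(184,69),(178,158),(78,266)],s=[(405,156),(419,114),(501,68)])
M=dict(t=[(634,109),(584,181),(593,329)],s=[(67,125),(120,94),(142,31)])
for k,B in(("G",G),("M",M)):
    for a,b in zip(B["t"],B["s"]):
        print(k,"hole",(tri(dict(top=pt(T0,a),scene=pt(S0,b)))*1000).round(1))
tt=(105,200);ss=(385,210)
bt=[(112,67),(168,72),(157,150),(100,143),(307,100),(361,106),(350,187),(294,180)]
bs=[(360,193),(316,192),(313,155),(357,155),(194,173),(148,171),(150,130),(195,134)]
# block corner order: (60,35),(60,9),(24,9),(24,35)
for a,b in zip(bt,bs): print("block",(tri(dict(top=pt(tt,a),scene=pt(ss,b)))*1000).round(1))
rt=[(103,40),(493,108),(435,412),(42,342)];rs=[(380,245),(40,195),(65,35),(370,73)]
for a,b in zip(rt,rs): print("rim",(tri(dict(top=pt(tt,a),scene=pt(ss,b)))*1000).round(1))
# fits
def fit(fun,obs,p0):
    f=lambda p: np.concatenate([w*(proj(n,fun(p,q))[0]-uv) for n,q,uv,w in obs])
    s=least_squares(f,p0,loss="soft_l1"); return s.x,f(s.x)
def Rz(a): return np.array([[np.cos(a),-np.sin(a)],[np.sin(a),np.cos(a)]])
TC=dict(G=[(211,42),(157,40),(143,241),(46,236),(43,291),(195,301)],M=[(622,72),(671,100),(556,272),(630,324),(601,366),(476,276)])
idx=[1,2,3,4,5,0]
for k,B,sg,p0 in(("G",G,1,[.5,-.1,.03,0]),("M",M,-1,[.5,-.25,.03,-.6])):
    obs=[("top",Lxy[i],pt(T0,c),1) for i,c in zip(idx,TC[k])]
    def fun(p,q): return np.r_[p[:2]+Rz(p[3])@(q*[1,sg]),p[2]]
    for fix in(0,1):
        g=(lambda p,q: np.r_[fun(p,q)[:2],.03]) if fix else fun
        x,res=fit(g,obs,p0); print(k,"top only" ,fix,x.round(4),np.degrees(x[3]).round(2),"rms",np.sqrt((res**2).mean()).round(2), "cg foot",)
    print((fun(x,np.array([-.047,.022]))).round(4), fun(x,np.array([-.013,-.022])).round(4))
def fun(p,q): return np.r_[p[:2]+Rz(p[2])@q[:2],q[2]+p[3]]
bl=[(60,35),(60,9),(24,9),(24,35)]
Q=[np.r_[np.array(c)/1000,.018] for c in bl]+[np.r_[np.array(c)/1000+[0,-.09],.018] for c in bl]
obs=[("top",q,pt(tt,a),1) for q,a in zip(Q,bt)]
inn=[(118,57),(282,85),(228,358),(60,331),(305,93),(472,120),(421,394),(252,367)]
Qi=[np.array([65,40,6]),np.array([65,-40,6]),np.array([-65,-40,6]),np.array([-65,40,6])];Qi=[q/1000 for q in Qi]+[q/1000+[0,-.09,0] for q in Qi]
obs2=[("top",q,pt(tt,a),1) for q,a in zip(Qi,inn)]
obs3=[("scene",q,pt(ss,a),1) for q,a in zip(Q,bs)]
for nm,o in(("blocks",obs),("rims",obs2),("top",obs+obs2),("scene",obs3),("all",obs+obs2+obs3)):
    x,res=fit(lambda p,q:fun(np.r_[p,.004],q),o,[.6,.25,-.15]); print("tray",nm,x.round(4),np.degrees(x[2]).round(2),np.sqrt((res**2).mean()).round(2),np.abs(res).max().round(2),"bay2",fun(np.r_[x,.004],np.array([0,-.09,0])).round(4))
E
python3 fit0.py
```

```text
G hole [ 555.7 -136.1   30.7]
G hole [ 515.5 -131.9   30.8]
G hole [468.  -85.3  31.3]
M hole [ 532.9 -339.5   31.4]
M hole [ 500.8 -315.3   30.9]
M hole [ 434.4 -316.3   31.2]
block [639.8 304.5  26.8]
block [637.4 280.7  24.6]
block [602.2 287.5  20.5]
block [605.5 311.4  24.1]
block [623.1 217.3  24.1]
block [619.9 192.9  22.2]
block [583.1 199.3  20.6]
block [586.8 224.4  21.4]
rim [655.4 316.4   2.9]
rim [619.6 135.5   2.3]
rim [479.6 164.2   8.7]
rim [516.  343.   11.5]
G top only 0 [ 0.5122 -0.1102  0.0031 -0.0951] -5.45 rms 0.23 cg foot
G top only 1 [ 0.5125 -0.1083  0.03   -0.0951] -5.45 rms 0.59 cg foot
[ 0.4678 -0.0819  0.03  ] [ 0.4975 -0.1289  0.03  ]
M top only 0 [ 0.4827 -0.336  -0.0056 -0.6524] -37.38 rms 0.61 cg foot
M top only 1 [ 0.4837 -0.3268  0.0296 -0.6498] -37.23 rms 0.92 cg foot
[ 0.433  -0.3158  0.0296] [ 0.4867 -0.3014  0.0296]
tray blocks [ 0.5755  0.2834 -0.1912] -10.95 0.5 1.0 bay2 [0.5584 0.195  0.004 ]
tray rims [ 0.576   0.2835 -0.1988] -11.39 0.61 1.16 bay2 [0.5582 0.1952 0.004 ]
tray top [ 0.5758  0.2835 -0.1966] -11.26 0.57 1.24 bay2 [0.5582 0.1953 0.004 ]
tray scene [ 0.5735  0.2824 -0.1714] -9.82 0.62 1.51 bay2 [0.5582 0.1937 0.004 ]
tray all [ 0.5756  0.2834 -0.1956] -11.21 0.63 2.03 bay2 [0.5581 0.1951 0.004 ]
```

```bash
cat > fit1.py <<'E'
from h import *
def pt(o,p): return np.array([o[0]+(p[0]+.5)/4-.5,o[1]+(p[1]+.5)/4-.5])
T0=(330,240);S0=(175,190)
G=dict(t=[(184,69),(178,158),(78,266)],s=[(405,156),(419,114),(501,68)])
M=dict(t=[(634,109),(584,181),(593,329)],s=[(67,125),(120,94),(142,31)])
TC=dict(G=[(211,42),(159,40),(145,241),(46,236),(43,291),(195,300)],M=[(627,74),(671,100),(556,272),(630,324),(604,361),(484,278)])
idx=[1,2,3,4,5,0]
idm=[1,2,3,4,5,0]
def Rz(a): return np.array([[np.cos(a),-np.sin(a)],[np.sin(a),np.cos(a)]])
def res(p):
    out=[]
    H=np.array([[p[6],-.022],[p[7],-.022],[-.047,p[8]]])
    for k,B,sg,o in(("G",G,1,0),("M",M,-1,3)):
        w=lambda q: np.r_[p[o:o+2]+Rz(p[o+2])@(q*[1,sg]),.03]
        for i,c in zip(idx,TC[k]): out.append(proj("top",w(Lxy[i]))[0]-pt(T0,c))
        for q,a,b in zip(H,B["t"],B["s"]):
            out.append(2*(proj("top",w(q))[0]-pt(T0,a))); out.append(1*(proj("scene",w(q))[0]-pt(S0,b)))
    return np.array(out).ravel()
s=least_squares(res,[.51,-.11,-.1,.48,-.33,-.65,.045,.005,.02],loss="soft_l1")
x=s.x;print(x.round(4),np.degrees(x[[2,5]]).round(2)); R=res(x).reshape(2,-1,2).round(1);print(R.tolist())
for k,sg,o in(("G",1,0),("M",-1,3)):
    for q in([-.047,.022],[-.013,-.022],[.06,-.022],[-.047,-.035]): print(k,q,(x[o:o+2]+Rz(x[o+2])@(np.array(q)*[1,sg])).round(4))
E
python3 fit1.py
```

```text
[ 0.5126 -0.1088 -0.0997  0.4833 -0.3287 -0.6528  0.0454  0.0052  0.0196] [ -5.71 -37.4 ]
[[[1.0, -0.7], [-0.2, -1.3], [-0.4, 0.3], [0.1, -0.3], [-0.2, 0.5], [0.5, 1.2], [0.2, 0.0], [0.9, 0.2], [0.1, -0.1], [0.7, 0.3], [0.1, 0.2], [0.7, 0.4]], [[0.5, -2.0], [1.2, -0.1], [0.4, -1.0], [1.8, 0.5], [0.1, 3.0], [-1.7, 0.7], [0.1, -0.1], [0.9, 0.5], [-0.2, -0.1], [0.8, 0.4], [-0.0, 0.1], [0.6, 0.4]]]
G [-0.047, 0.022] [ 0.468  -0.0823]
G [-0.013, -0.022] [ 0.4974 -0.1294]
G [0.06, -0.022] [ 0.5701 -0.1367]
G [-0.047, -0.035] [ 0.4623 -0.139 ]
M [-0.047, 0.022] [ 0.4326 -0.3176]
M [-0.013, -0.022] [ 0.4864 -0.3033]
M [0.06, -0.022] [ 0.5444 -0.3477]
M [-0.047, -0.035] [ 0.4673 -0.2723]
```

```bash
cat >> h.py <<'E'
def st():
    s=r.get_state(); q=s["eef_rot"]; from scipy.spatial.transform import Rotation as Ro
    R=Ro.from_quat(q).as_matrix(); return s,R,np.degrees(np.arctan2(R[1,0],R[0,0]))
def go(P,ang):
    s,R,a=st(); d=R.T@(np.array(P)-s["tool_pos"])*100; t=(a-ang+180)%360-180
    print("clk",s["clock"],"pos",s["tool_pos"].round(4),"ang",round(a,2),"q7",s["q"][6].round(2),"F",s["contact_force"].round(1),"op",round(s["opening"],3),"tilt",R[2,2].round(4))
    print("  shift cm",d.round(2),"yaw",round(t,1))
def bp(o,a,sg,q): a=np.radians(a);return np.array(o)+np.array([[np.cos(a),-np.sin(a)],[np.sin(a),np.cos(a)]])@(np.array(q)*[1,sg])
E
python3 - <<'E'
from h import *
for i in range(2): s=r.get_state();print(s["tool_pos"],s["clock"])
g=bp([.5126,-.1088],-5.7,1,[-.008,-.022]); print(g)
go([*g,.12],-5.7); go([*g,.023],-5.7)
E
```

```text
[ 0.27012012 -0.56363039  0.25278165] 0.8
[ 0.27012012 -0.56363039  0.25278165] 0.8
[ 0.50245452 -0.12989666]
clk 0.8 pos [ 0.2701 -0.5636  0.2528] ang 25.6 q7 -0.22 F [-0.2  0.   0.6] op 0.997 tilt -1.0
  shift cm [ 39.69 -29.08  13.28] yaw 31.3
clk 0.8 pos [ 0.2701 -0.5636  0.2528] ang 25.6 q7 -0.22 F [-0.2  0.   0.6] op 0.997 tilt -1.0
  shift cm [ 39.69 -29.08  22.98] yaw 31.3
```

```bash
python3 -m inch '[[0.4,[39.7,-29.1,10],31.3],[0.4,[39.7,-29.1,10],31.3],[0.4,[39.7,-29.1,10],31.3],[0.4,[39.7,-29.1,10],31.3],[0.4,[39.7,-29.1,10],31.3],[0.4,[39.7,-29.1,10],31.3],[0.4,[39.7,-29.1,12],31.3],[0.4,[39.7,-29.1,13],31.3],[0.4,[39.7,-29.1,13],31.3],[0.4,[39.7,-29.1,13],31.3],[0.4,[39.7,-29.1,13],31.3],[0.4,[39.7,-29.1,13],31.3],[0.4,[39.7,-29.1,13],31.3],[0.4,[39.7,-29.1,13],31.3],[0.4,[39.7,-29.1,13],31.3],[0.4,[39.7,-29.1,13],31.3]]' 20
python3 - <<'E'
from h import *
g=bp([.5126,-.1088],-5.7,1,[-.008,-.022])
go([*g,.023],-5.7)
im=viewer.snapshot("top");cv2.imwrite("pics/t1.png",im[:,:,::-1])
im=viewer.snapshot("scene");cv2.imwrite("pics/s1.png",im[:,:,::-1])
E
```

```text
clock: 2.4
tool_pos: [0.5021, -0.1311, 0.1232]
eef_rot: [0.999, -0.051, 0.0, 0.0]
contact_force: [0.8, -0.7, -0.0]
opening: 0.602
clk 2.4 pos [ 0.5021 -0.1311  0.1232] ang -5.83 q7 -1.42 F [ 0.8 -0.7 -0. ] op 0.602 tilt -1.0
  shift cm [ 0.02 -0.12 10.02] yaw -0.1
```

```bash
python3 -c "
import cv2
a=cv2.imread('pics/t1.png')[150:400,280:520];b=cv2.imread('pics/s1.png')[100:330,170:420]
import numpy as np
a=cv2.resize(a,(400,417));b=cv2.resize(b,(400,417));cv2.imwrite('pics/v1.png',np.hstack([a,b]))"
```

```text
(no output)
```

View pics/v1.png

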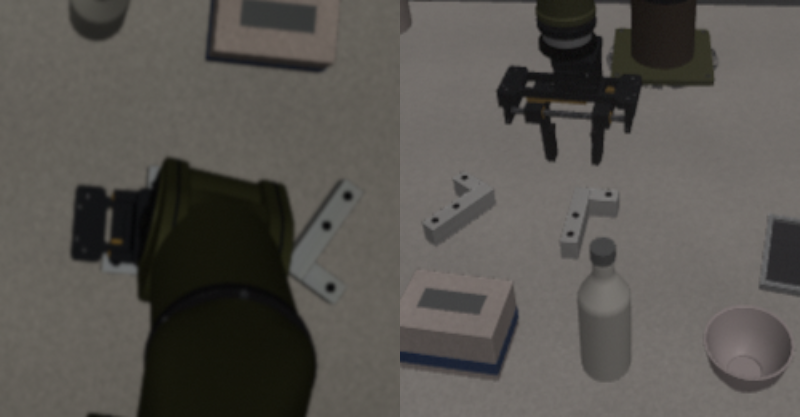

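The fingers straddle the long leg of the right-way-up bracket (scene view, fingertips at about (549,158) and (598,160)). I'll go down and grip.

```bash
python3 -m inch '[[0.4,[0,-0.1,3],0],[0.4,[0,-0.1,6],0],[0.4,[0,-0.1,8],0],[0.4,[0,-0.1,9],0],[0.4,[0,-0.1,9.5],0],[0.4,[0,-0.1,10],0],[0.4,[0,-0.1,10],0],[0.4,[0,-0.1,10],0]]' 20; python3 -m inch '[[1,[0,0,0],0],[1,[0,0,0],0],[1,[0,0,0],0],[1,[0,0,0],0],[1,[0,0,0],0],[1,[0,0,0],0]]' 25;  python3 -m inch '[[1,[0,0,-0.5],0],[1,[0,0,-2],0],[1,[0,0,-4],0],[1,[0,0,-6],0],[1,[0,0,-7],0],[1,[0,0,-7],0]]' 25
python3 - <<'E'
from h import *
im=viewer.snapshot("scene");cv2.imwrite("pics/s2.png",cv2.resize(im[100:330,170:420],None,fx=2.4,fy=2.4)[:,:,::-1])
b=bp([.5756,.2834],-11.2,1,[-.008,-.022]);print(b); go([*b,.09],-11.2)
b=bp([.5581,.1951],-11.2,1,[-.008,-.022]);print(b); go([*b,.09],-11.2)
E
```

```text
clock: 3.3
tool_pos: [0.5029, -0.1288, 0.0233]
eef_rot: [0.999, -0.05, 0.001, 0.0]
contact_force: [-1.0, -0.3, -0.2]
opening: 0.599
clock: 3.9
tool_pos: [0.5026, -0.1293, 0.023]
eef_rot: [0.999, -0.05, 0.0, 0.0]
contact_force: [-0.8, -1.5, 4.1]
opening: 0.293
clock: 4.5
tool_pos: [0.5033, -0.1286, 0.0943]
eef_rot: [0.999, -0.05, 0.001, 0.0]
contact_force: [1.0, -0.2, -2.0]
opening: 0.292
[0.5634792  0.26337286]
clk 4.55 pos [ 0.5028 -0.1285  0.0933] ang -5.68 q7 -1.41 F [-0.7  0.2 -3.9] op 0.293 tilt -1.0
  shift cm [  2.16 -39.6    0.34] yaw 5.5
[0.5459792  0.17507286]
clk 4.55 pos [ 0.5028 -0.1285  0.0933] ang -5.68 q7 -1.41 F [-0.7  0.2 -3.9] op 0.293 tilt -1.0
  shift cm [  1.3  -30.64   0.34] yaw 5.5
```

View pics/s2.png

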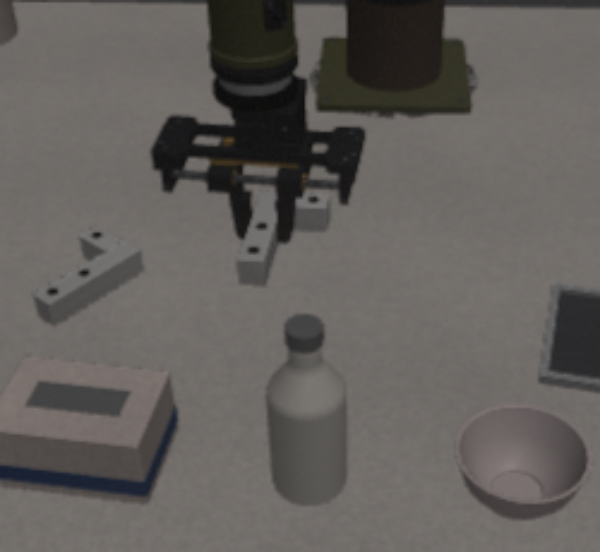

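Bracket A's grip is level (opening 0.293, about 26 mm). I'll carry it over the left bay.

```bash
python3 -m inch '[[1,[0,-4,0],0],[1,[0,-8,0],1],[1,[0.3,-12,0],2],[1,[0.8,-16,0],3],[1,[1.2,-20,0],4],[1,[1.6,-24,0],5],[1,[2,-28,0],5.5],[1,[2.2,-32,0],5.5],[1,[2.2,-36,0],5.5],[1,[2.2,-38.5,0],5.5],[1,[2.2,-39.6,0],5.5],[1,[2.2,-39.6,0],5.5],[1,[2.2,-39.6,0],5.5],[1,[2.2,-39.6,0],5.5]]' 25
python3 - <<'E'
from h import *
im=viewer.snapshot("scene");cv2.imwrite("pics/s3.png",cv2.resize(im[130:300,340:520],None,fx=3.3,fy=3.3,interpolation=cv2.INTER_CUBIC)[:,:,::-1])
im=viewer.snapshot("top");cv2.imwrite("pics/t3.png",cv2.resize(im[180:330,80:260],None,fx=3.3,fy=3.3,interpolation=cv2.INTER_CUBIC)[:,:,::-1])
b=bp([.5756,.2834],-11.2,1,[-.008,-.022]);print(b); go([*b,.028],-11.2)
E
```

```text
clock: 5.95
tool_pos: [0.5638, 0.26, 0.0925]
eef_rot: [0.995, -0.099, -0.0, 0.001]
contact_force: [0.8, -0.3, -4.1]
opening: 0.291
[0.5634792  0.26337286]
clk 6.05 pos [0.564  0.2609 0.0928] ang -11.37 q7 -1.98 F [ 1.1  0.2 -2.9] op 0.296 tilt -1.0
  shift cm [-0.1  -0.25  6.48] yaw -0.2
```

View pics/s3.png

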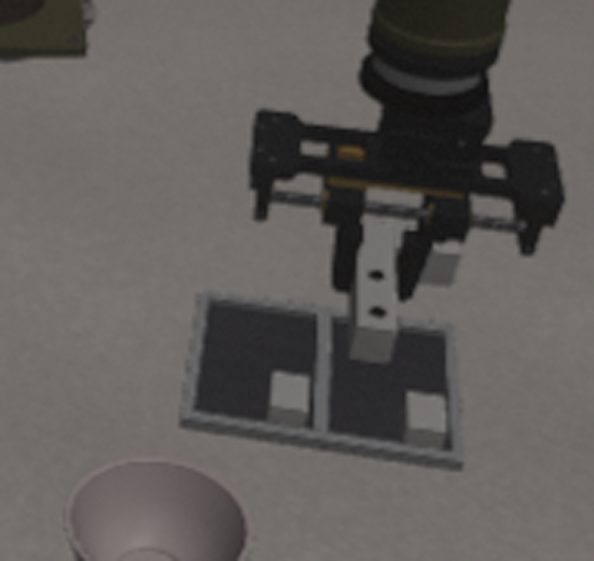

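View pics/t3.png

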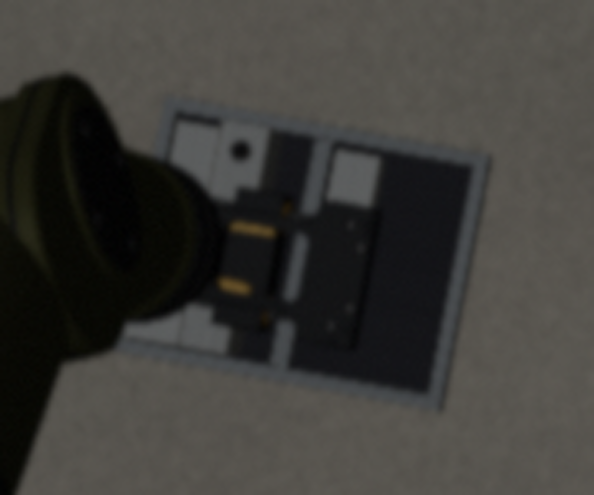

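Run:
```python
from h import *
a=(80+(240+.5)/3.3-.5,180+(150+.5)/3.3-.5); b=(340+(377+.5)/3.3-.5,130+(311+.5)/3.3-.5)
P=tri(dict(top=a,scene=b)); print(P.round(4), ray("top",a,.1).round(4),ray("scene",b,.1).round(4))
s,R,an=st(); t=s["tool_pos"]
print("expect", bp([0,0],an,1,[.0454+.008,0])+t[:2])
```

```text
[0.6156 0.2496 0.1005] [0.6157 0.2505 0.1   ] [0.6151 0.249  0.1   ]
expect [0.61630301 0.25032437]
```

Triangulated hole position agrees with the expected one to within 1 mm, so I'll lower it.

```bash
python3 -m inch '[[1,[-0.1,-0.25,0],0],[1,[-0.1,-0.25,1.5],0],[1,[-0.1,-0.25,3],0],[1,[-0.1,-0.25,4.2],0],[1,[-0.1,-0.25,5],0],[1,[-0.1,-0.25,5.6],0],[1,[-0.1,-0.25,6],0],[1,[-0.1,-0.25,6.2],0],[1,[-0.1,-0.25,6.3],0],[1,[-0.1,-0.25,6.3],0],[1,[-0.1,-0.25,6.3],0]]' 25
python3 - <<'E'
from h import *
b=bp([.5756,.2834],-11.2,1,[-.008,-.022]);print(b); go([*b,.027],-11.2)
im=viewer.snapshot("scene");cv2.imwrite("pics/s4.png",cv2.resize(im[130:300,340:520],None,fx=3.3,fy=3.3,interpolation=cv2.INTER_CUBIC)[:,:,::-1])
E
```

```text
clock: 7.15
tool_pos: [0.5634, 0.2659, 0.0301]
eef_rot: [0.995, -0.098, 0.0, -0.0]
contact_force: [-0.1, 0.1, -4.0]
opening: 0.29
[0.5634792  0.26337286]
clk 7.15 pos [0.5634 0.2659 0.0301] ang -11.2 q7 -1.97 F [-0.1  0.1 -4. ] op 0.29 tilt -1.0
  shift cm [0.05 0.25 0.31] yaw 0.0
```

View pics/s4.png

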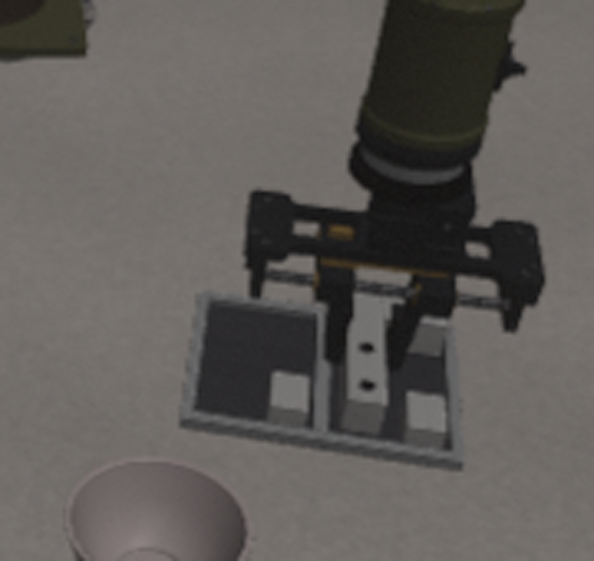

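```bash
python3 -m inch '[[1,[0,0.15,0],0],[1,[0,0.15,0.15],0],[1,[0,0.15,0.25],0],[1,[0,0.15,0.3],0],[1,[0,0.15,0.3],0],[1,[0,0.15,0.3],0]]' 25;python3 -m inch '[[1,[0,0,0.05],0],[1,[0,0,0.1],0],[1,[0,0,0.1],0]]'
python3 - <<'E'
from h import *
b=bp([.5756,.2834],-11.2,1,[-.008,-.022]);print(b); go([*b,.027],-11.2)
E
```

```text
clock: 7.8
tool_pos: [0.5629, 0.2642, 0.027]
eef_rot: [0.995, -0.098, 0.0, 0.0]
contact_force: [-1.0, -0.2, 2.5]
opening: 0.292
clock: 8.1
tool_pos: [0.5629, 0.2642, 0.027]
eef_rot: [0.995, -0.098, -0.0, -0.0]
contact_force: [-3.9, -0.7, 10.5]
opening: 0.289
[0.5634792  0.26337286]
clk 8.1 pos [0.5629 0.2642 0.027 ] ang -11.21 q7 -1.97 F [-3.9 -0.7 10.5] op 0.289 tilt -1.0
  shift cm [0.08 0.07 0.  ] yaw -0.0
```

Force shows contact with the floor. I'll release and lift, then check.

```bash
python3 -m inch '[[0.55,[0,0,0],0],[0.55,[0,0,0],0],[0.55,[0,0,0],0],[0.55,[0,0,0],0],[0.55,[0,0,-1],0],[0.55,[0,0,-3],0],[0.55,[0,0,-7],0],[0.55,[0,0,-11],0],[0.55,[0,4,-11],0],[0.55,[0,9,-11],0],[0.55,[0,14,-11],0],[0.55,[0,19,-11],0],[0.55,[0,24,-11],0],[0.55,[0,29,-11],0],[0.55,[0,34,-11],0],[0.55,[0,37,-11],0],[0.55,[0,37,-11],0],[0.55,[0,37,-11],0]]'
python3 - <<'E'
from h import *
im=viewer.snapshot("scene");cv2.imwrite("pics/s5.png",cv2.resize(im[130:300,340:520],None,fx=3.3,fy=3.3,interpolation=cv2.INTER_CUBIC)[:,:,::-1])
im=viewer.snapshot("top");cv2.imwrite("pics/t5.png",cv2.resize(im[180:330,80:260],None,fx=3.3,fy=3.3,interpolation=cv2.INTER_CUBIC)[:,:,::-1])
f=bp([.4833,-.3287],-37.4,-1,[-.047,.022]);print(f); go([*f,.12],52.6)
E
```

```text
clock: 9.9
tool_pos: [0.4912, -0.0991, 0.1363]
eef_rot: [0.995, -0.098, 0.0, -0.0]
contact_force: [-0.4, 0.9, -0.2]
opening: 0.447
[ 0.43260024 -0.31763046]
clk 10.0 pos [ 0.4917 -0.0969  0.136 ] ang -11.06 q7 -1.47 F [ 0.3  0.  -0.4] op 0.448 tilt -1.0
  shift cm [-1.56 22.8   1.57] yaw -63.7
```

View pics/s5.png

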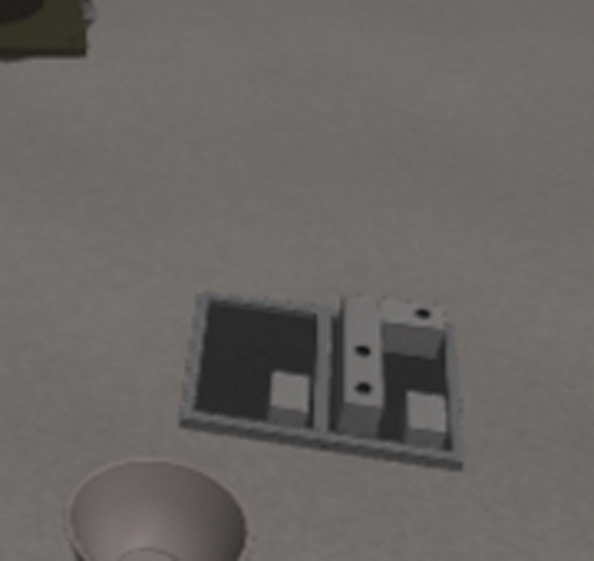

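View pics/t5.png

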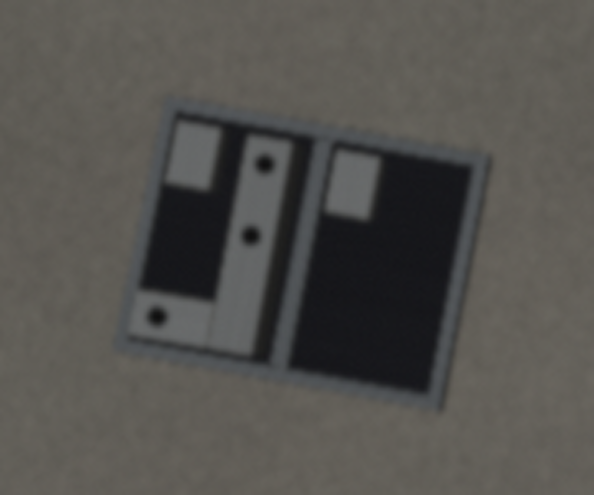

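Run:
```python
from h import *
f=lambda o,p:(o[0]+(p[0]+.5)/3.3-.5,o[1]+(p[1]+.5)/3.3-.5)
T=[(264,163),(251,236),(157,316)];S=[(363,387),(362,350),(423,313)]
q=[[.0454,-.022],[.0052,-.022],[-.047,.0196]]
for a,b,c in zip(T,S,q):
    print((tri(dict(top=f((80,180),a),scene=f((340,130),b)))*1e3).round(1), (ray("top",f((80,180),a),.034)*1e3).round(1),"nominal",(bp([.5756,.2834],-11.2,1,c)*1e3).round(1))
```

```text
[614.7 253.7  35.2] [615.  254.8  34. ] nominal [615.9 253. ]
[574.9 261.2  34.4] [575.1 262.   34. ] nominal [576.4 260.8]
[532.5 312.8  34.5] [532.6 313.3  34. ] nominal [533.3 311.8]
```

Bracket A is seated: its top is at 34–35 mm and it is within about 1.5 mm of nominal. For the mirrored one, I'll grip the tip of its foot lightly and swing it over its long edge.

```bash
python3 -m inch '[[0.4,[0,3,0],-8],[0.4,[0,6,0],-16],[0.4,[0,10,0],-24],[0.4,[0,14,0],-32],[0.4,[-1,18,0],-40],[0.4,[-1.6,22.8,1],-48],[0.4,[-1.6,22.8,1.5],-56],[0.4,[-1.6,22.8,1.5],-63.7],[0.4,[-1.6,22.8,1.5],-63.7],[0.4,[-1.6,22.8,1.5],-63.7],[0.4,[-1.6,22.8,1.5],-63.7]]' 5
python3 - <<'E'
from h import *
f=bp([.4833,-.3287],-37.4,-1,[-.047,.025]);print(f); go([*f,.019],52.6)
im=viewer.snapshot("scene");cv2.imwrite("pics/s6.png",cv2.resize(im[120:270,120:300],None,fx=3.3,fy=3.3,interpolation=cv2.INTER_CUBIC)[:,:,::-1])
E
```

```text
clock: 11.1
tool_pos: [0.4319, -0.3182, 0.1209]
eef_rot: [0.897, 0.442, 0.0, 0.0]
contact_force: [-0.8, -0.3, -0.0]
opening: 0.6
[ 0.43077812 -0.3200137 ]
clk 11.1 pos [ 0.4319 -0.3182  0.1209] ang 52.5 q7 -0.47 F [-0.8 -0.3 -0. ] op 0.6 tilt -1.0
  shift cm [-0.21  0.02 10.19] yaw -0.1
```

View pics/s6.png

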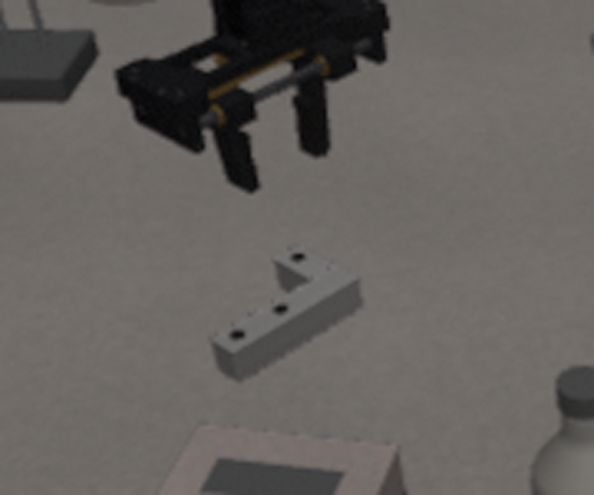

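```bash
python3 -m inch '[[0.4,[-0.2,0,3],0],[0.4,[-0.2,0,6],0],[0.4,[-0.2,0,8],0],[0.4,[-0.2,0,9],0],[0.4,[-0.2,0,9.7],0],[0.4,[-0.2,0,10.1],0],[0.4,[-0.2,0,10.2],0],[0.4,[-0.2,0,10.2],0]]' 5; python3 -m inch '[[1,[0,0,0],0],[1,[0,0,0],0],[1,[0,0,0],0],[1,[0,0,0],0],[1,[0,0,0],0],[1,[0,0,0],0]]' 5;  python3 -m inch '[[1,[0.1,0,-0.4],0],[1,[0.2,0,-0.8],0],[1,[0.4,0,-1.2],0],[1,[0.6,0,-1.5],0],[1,[0.8,0,-1.8],0],[1,[0.8,0,-1.8],0],[1,[0.8,0,-1.8],0]]' 5
python3 - <<'E'
from h import *
im=viewer.snapshot("scene");cv2.imwrite("pics/s7.png",cv2.resize(im[120:270,120:300],None,fx=3.3,fy=3.3,interpolation=cv2.INTER_CUBIC)[:,:,::-1])
f=bp([.4833,-.3287],-37.4,-1,[-.047,.025]);go([*f,.019],52.6)
E
```

```text
clock: 11.95
tool_pos: [0.4302, -0.321, 0.0193]
eef_rot: [0.897, 0.442, 0.0, 0.0]
contact_force: [-0.2, 0.1, -0.7]
opening: 0.6
clock: 12.55
tool_pos: [0.4302, -0.321, 0.019]
eef_rot: [0.897, 0.442, 0.0, 0.0]
contact_force: [0.6, 0.1, 2.2]
opening: 0.3
clock: 13.25
tool_pos: [0.4349, -0.3142, 0.0369]
eef_rot: [0.897, 0.442, 0.0, 0.0]
contact_force: [-0.7, 0.3, 0.2]
opening: 0.295
clk 13.3 pos [ 0.4349 -0.3142  0.0368] ang 52.52 q7 -0.52 F [-0.   0.3  0.7] op 0.294 tilt -1.0
  shift cm [-0.71  0.03  1.78] yaw -0.1
```

View pics/s7.png

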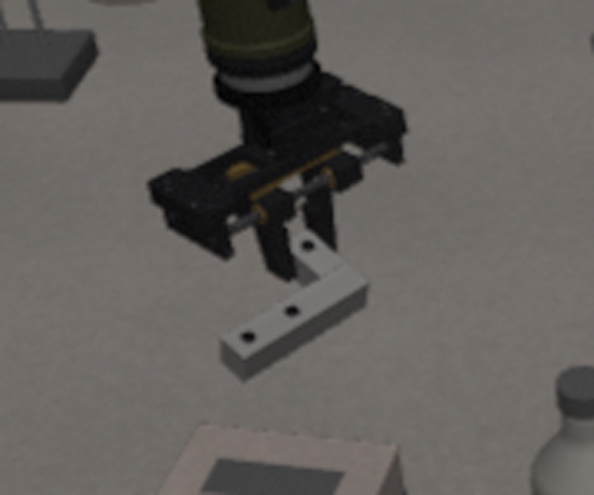

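```bash
python3 -m inch '[[1,[0.3,0,-0.4],0],[1,[0.5,0,-0.7],0],[1,[0.75,0,-1],0],[1,[1.1,0,-1.3],0],[1,[1.5,0,-1.7],0],[1,[2,0,-2],0],[1,[2,0,-2],0],[1,[2,0,-2],0]]' 5
python3 - <<'E'
from h import *
im=viewer.snapshot("scene");cv2.imwrite("pics/s8.png",cv2.resize(im[120:270,120:300],None,fx=3.3,fy=3.3,interpolation=cv2.INTER_CUBIC)[:,:,::-1])
E
```

```text
clock: 14.1
tool_pos: [0.4473, -0.2983, 0.057]
eef_rot: [0.897, 0.443, 0.0, 0.0]
contact_force: [-0.1, -0.8, 2.2]
opening: 0.289
```

View pics/s8.png

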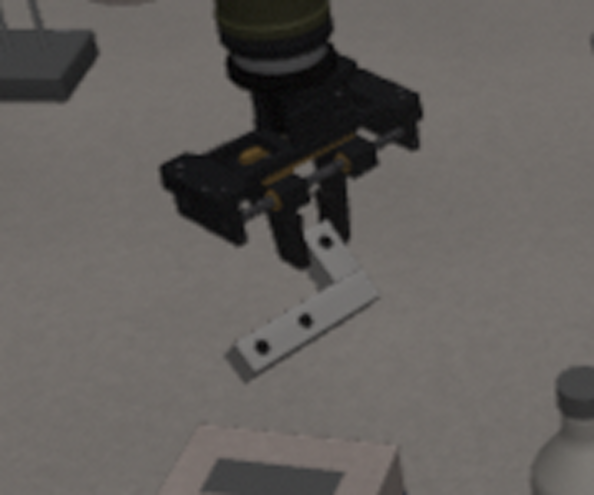

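```bash
python3 -m inch '[[1,[0.5,0,-0.3],0],[1,[1,0,-0.5],0],[1,[1.5,0,-0.65],0],[1,[2,0,-0.8],0],[1,[2.5,0,-0.9],0],[1,[3.1,0,-0.9],0],[1,[3.6,0,-0.9],0],[1,[4.2,0,-0.8],0],[1,[4.7,0,-0.7],0],[1,[4.7,0,-0.7],0],[1,[4.7,0,-0.7],0]]' 5
python3 - <<'E'
from h import *
im=viewer.snapshot("scene");cv2.imwrite("pics/s9.png",cv2.resize(im[120:270,120:300],None,fx=3.3,fy=3.3,interpolation=cv2.INTER_CUBIC)[:,:,::-1])
im=viewer.snapshot("top");cv2.imwrite("pics/t9.png",cv2.resize(im[180:380,350:550],None,fx=3,fy=3,interpolation=cv2.INTER_CUBIC)[:,:,::-1])
E
```

```text
clock: 15.25
tool_pos: [0.4762, -0.2604, 0.0636]
eef_rot: [0.897, 0.443, 0.001, -0.0]
contact_force: [0.5, 1.2, 1.8]
opening: 0.294
```

View pics/s9.png

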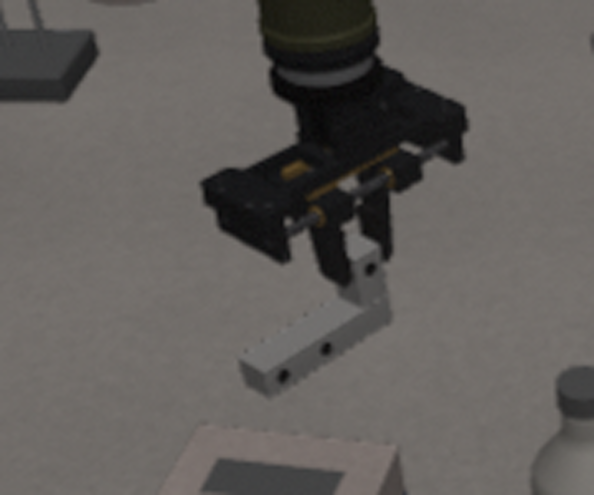

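View pics/t9.png

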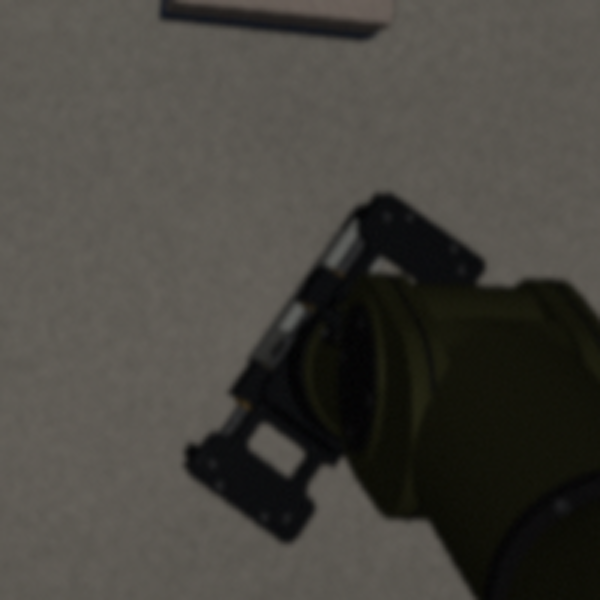

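Standing on its long edge: the foot is up at about (370,268) in the crop. Now I'll lean it over the far edge, slowly.

```bash
python3 -m inch '[[1,[0.4,0,-0.1],0],[1,[0.8,0,-0.2],0],[1,[1.2,0,-0.2],0],[1,[1.6,0,-0.2],0],[1,[2,0,-0.15],0],[1,[2.4,0,-0.1],0],[1,[2.8,0,-0.05],0],[1,[3.2,0,0],0],[1,[3.2,0,0],0],[1,[3.2,0,0],0]]' 5
python3 - <<'E'
from h import *
im=viewer.snapshot("scene");cv2.imwrite("pics/s10.png",cv2.resize(im[120:270,120:300],None,fx=3.3,fy=3.3,interpolation=cv2.INTER_CUBIC)[:,:,::-1])
E
```

```text
clock: 16.35
tool_pos: [0.4951, -0.2358, 0.0637]
eef_rot: [0.897, 0.442, 0.0, 0.0]
contact_force: [-0.4, -0.6, -2.7]
opening: 0.295
```

View pics/s10.png

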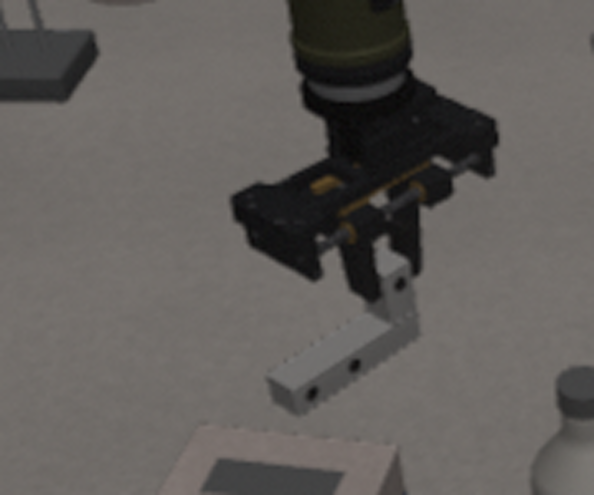

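It slid and hung upright rather than tipping. I'll set it on its edge, regrip off-centre toward the upper face so that it hangs leaning the right way, and then lay it down.

```bash
python3 -m inch '[[1,[0,0,0.05],0],[1,[0,0,0.1],0],[1,[0,0,0.15],0],[1,[0,0,0.2],0],[1,[0,0,0.25],0],[1,[0,0,0.25],0],[1,[0,0,0.25],0]]' 5
python3 - <<'E'
from h import *
f=bp([.4833,-.3287],-37.4,-1,[-.047,.025]);go([*f,.019],52.6)
im=viewer.snapshot("scene");cv2.imwrite("pics/s11.png",cv2.resize(im[120:270,120:300],None,fx=3.3,fy=3.3,interpolation=cv2.INTER_CUBIC)[:,:,::-1])
E
```

```text
clock: 17.1
tool_pos: [0.4956, -0.235, 0.062]
eef_rot: [0.897, 0.443, 0.001, 0.0]
contact_force: [-0.9, 3.4, 6.6]
opening: 0.294
clk 17.1 pos [ 0.4956 -0.235   0.062 ] ang 52.54 q7 -0.63 F [-0.9  3.4  6.6] op 0.294 tilt -1.0
  shift cm [-10.7    0.02   4.29] yaw -0.1
```

View pics/s11.png

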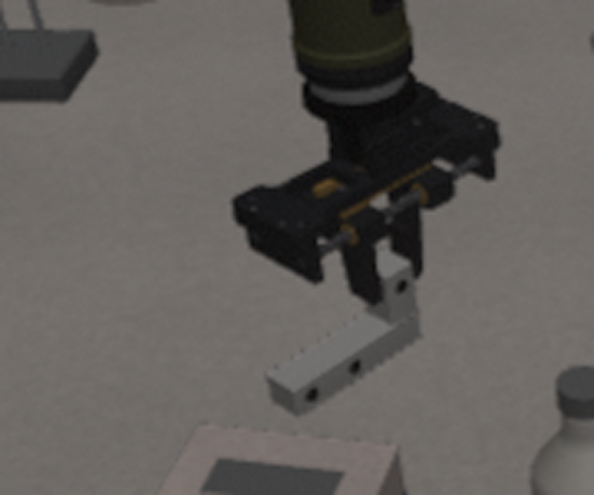

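```bash
python3 -m inch '[[0.6,[0,0,0],0],[0.6,[0,0,0],0],[0.6,[0,0,0],0],[0.6,[0,0,-0.2],0],[0.6,[-0.3,0,-0.4],0],[0.6,[-0.7,0,-0.4],0],[0.6,[-1,0,-0.4],0],[0.6,[-1,0,-0.4],0],[0.6,[-1,0,-0.4],0],[1,[-1,0,-0.4],0],[1,[-1,0,-0.4],0],[1,[-1,0,-0.4],0],[1,[-1,0,-0.4],0],[1,[-1,0,-0.4],0]]' 5; python3 -m inch '[[1,[0,0,-0.3],0],[1,[0,0,-0.6],0],[1,[0,0,-0.9],0],[1,[0,0,-1.2],0],[1,[0,0,-1.2],0],[1,[0,0,-1.2],0],[1,[0,0,-1.2],0]]' 5
python3 - <<'E'
from h import *
f=bp([.4833,-.3287],-37.4,-1,[-.047,.025]);go([*f,.019],52.6)
im=viewer.snapshot("scene");cv2.imwrite("pics/s12.png",cv2.resize(im[120:270,120:300],None,fx=3.3,fy=3.3,interpolation=cv2.INTER_CUBIC)[:,:,::-1])
E
```

```text
clock: 18.55
tool_pos: [0.489, -0.2436, 0.0652]
eef_rot: [0.897, 0.442, 0.0, -0.0]
contact_force: [-0.3, -0.3, -0.1]
opening: 0.295
clock: 19.25
tool_pos: [0.4888, -0.2437, 0.0772]
eef_rot: [0.897, 0.442, -0.0, -0.0]
contact_force: [-0.1, 0.6, -2.8]
opening: 0.294
clk 19.25 pos [ 0.4888 -0.2437  0.0772] ang 52.5 q7 -0.61 F [-0.1  0.6 -2.8] op 0.294 tilt -1.0
  shift cm [-9.58  0.04  5.82] yaw -0.1
```

View pics/s12.png

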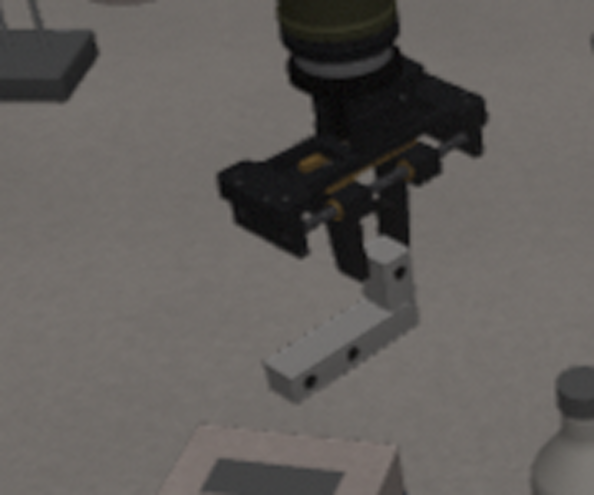

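```bash
python3 -m inch '[[1,[0,0,0.4],0],[1,[0,0,0.8],0],[1,[0,0,1.1],0],[1,[0,0,1.2],0],[1,[0,0,1.2],0],[0.6,[0,0,1.2],0],[0.6,[0,0,1.2],0],[0.6,[0,0,1.2],0],[0.6,[0.5,0,1.15],0],[0.6,[1,0,1.15],0],[0.6,[1.4,0,1.15],0],[0.6,[1.4,0,1.15],0],[0.6,[1.4,0,1.15],0],[1,[1.4,0,1.15],0],[1,[1.4,0,1.15],0],[1,[1.4,0,1.15],0],[1,[1.4,0,1.15],0],[1,[1.4,0,1.15],0]]' 5
python3 - <<'E'
from h import *
f=bp([.4833,-.3287],-37.4,-1,[-.047,.025]);go([*f,.019],52.6)
im=viewer.snapshot("scene");cv2.imwrite("pics/s13.png",cv2.resize(im[120:270,120:300],None,fx=3.3,fy=3.3,interpolation=cv2.INTER_CUBIC)[:,:,::-1])
E
```

```text
clock: 21.1
tool_pos: [0.4972, -0.2329, 0.0657]
eef_rot: [0.897, 0.442, -0.0, 0.0]
contact_force: [-1.0, -0.4, -0.8]
opening: 0.298
clk 21.1 pos [ 0.4972 -0.2329  0.0657] ang 52.48 q7 -0.63 F [-1.  -0.4 -0.8] op 0.298 tilt -1.0
  shift cm [-10.95   0.04   4.68] yaw -0.1
```

View pics/s13.png

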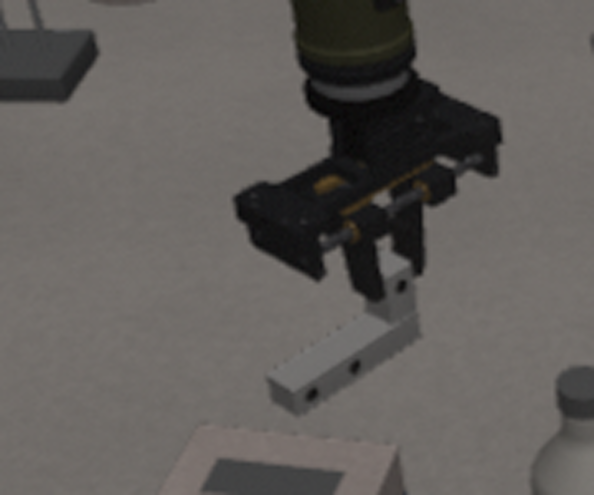

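```bash
python3 -m inch '[[1,[0,0,0.1],0],[1,[0,0,0.2],0],[1,[0.1,0,0.2],0],[1,[0.3,0,0.15],0],[1,[0.5,0,0.1],0],[1,[0.7,0,0.1],0],[1,[0.9,0,0.1],0],[1,[1.1,0,0.1],0],[1,[1.1,0,0.1],0],[1,[1.1,0,0.1],0]]' 5
python3 - <<'E'
from h import *
im=viewer.snapshot("scene");cv2.imwrite("pics/s14.png",cv2.resize(im[120:270,120:300],None,fx=3.3,fy=3.3,interpolation=cv2.INTER_CUBIC)[:,:,::-1])
E
```

```text
clock: 22.15
tool_pos: [0.5044, -0.2235, 0.0648]
eef_rot: [0.897, 0.443, 0.0, -0.0]
contact_force: [-1.7, 0.2, 2.0]
opening: 0.293
```

View pics/s14.png

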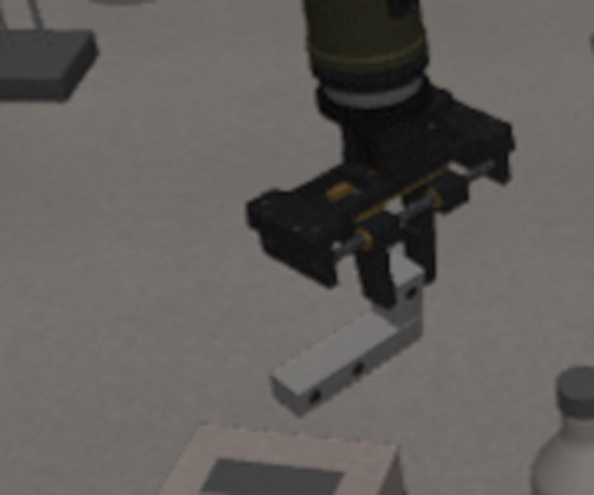

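It is tilting the right way, pivoting on the far edge. I'll carry on.

```bash
python3 -m inch '[[1,[0.3,0,0],0],[1,[0.6,0,0],0],[1,[0.9,0,0.05],0],[1,[1.2,0,0.1],0],[1,[1.5,0,0.17],0],[1,[1.8,0,0.23],0],[1,[2.1,0,0.3],0],[1,[2.5,0,0.45],0],[1,[2.8,0,0.6],0],[1,[3.1,0,0.75],0],[1,[3.1,0,0.75],0],[1,[3.1,0,0.75],0]]' 5
python3 - <<'E'
from h import *
im=viewer.snapshot("scene");cv2.imwrite("pics/s15.png",cv2.resize(im[120:270,120:300],None,fx=3.3,fy=3.3,interpolation=cv2.INTER_CUBIC)[:,:,::-1])
E
```

```text
clock: 23.4
tool_pos: [0.5234, -0.1988, 0.0572]
eef_rot: [0.897, 0.443, 0.0, -0.0]
contact_force: [-0.2, 0.3, -1.3]
opening: 0.295
```

View pics/s15.png

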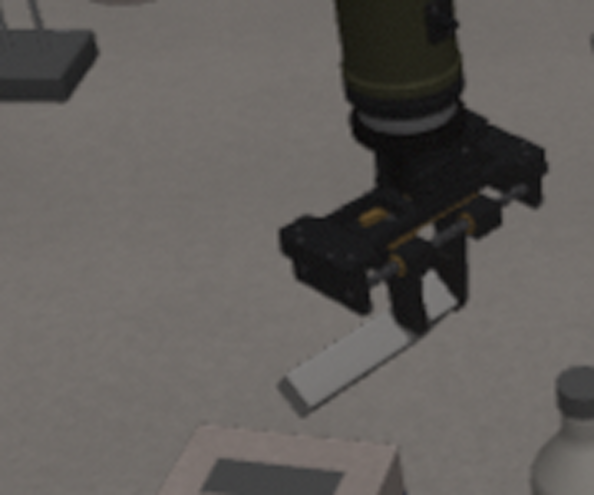

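```bash
python3 -m inch '[[1,[0.4,0,0.3],0],[1,[0.8,0,0.6],0],[1,[1.2,0,0.95],0],[1,[1.5,0,1.2],0],[1,[1.65,0,1.4],0],[1,[1.9,0,1.75],0],[1,[2.1,0,2.1],0],[1,[2.3,0,2.4],0],[1,[2.5,0,2.75],0],[1,[2.65,0,3.1],0],[1,[2.8,0,3.4],0],[1,[2.9,0,3.7],0],[1,[2.9,0,3.8],0],[1,[2.9,0,3.8],0]]' 5
python3 - <<'E'
from h import *
im=viewer.snapshot("scene");cv2.imwrite("pics/s16.png",cv2.resize(im[120:270,120:300],None,fx=3.3,fy=3.3,interpolation=cv2.INTER_CUBIC)[:,:,::-1])
print(r.get_state()["tool_pos"])
E
```

```text
clock: 24.85
tool_pos: [0.5406, -0.1765, 0.019]
eef_rot: [0.897, 0.442, -0.0, 0.0]
contact_force: [-0.2, -0.3, -1.4]
opening: 0.295
[ 0.54053783 -0.17648453  0.01908661]
```

View pics/s16.png

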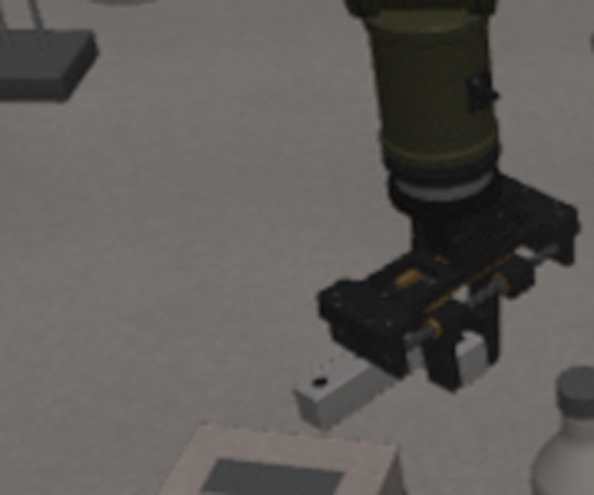

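```bash
python3 -m inch '[[1,[0,0,0.1],0],[1,[0,0,0.2],0],[1,[0,0,0.3],0],[1,[0,0,0.35],0],[1,[0,0,0.35],0]]' 5
python3 - <<'E'
from h import *
im=viewer.snapshot("scene");cv2.imwrite("pics/s17.png",cv2.resize(im[120:270,120:300],None,fx=3.3,fy=3.3,interpolation=cv2.INTER_CUBIC)[:,:,::-1])
E
```

```text
clock: 25.4
tool_pos: [0.5409, -0.176, 0.0157]
eef_rot: [0.897, 0.442, 0.0, -0.0]
contact_force: [-0.2, 1.4, -0.2]
opening: 0.294
```

View pics/s17.png

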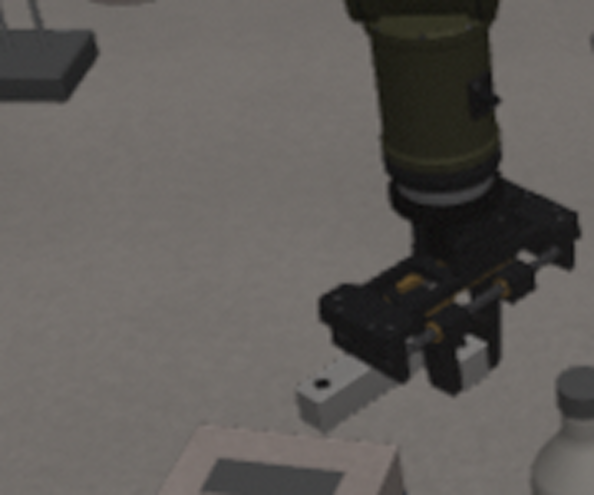

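Nearly flat and the load is off. I'll release, lift and look.

```bash
python3 -m inch '[[0.55,[0,0,-0.05],0],[0.55,[0,0,-0.1],0],[0.55,[0,0,-0.1],0],[0.4,[0,0,-0.1],0],[0.4,[0,0,-1],0],[0.4,[0,0,-3],0],[0.4,[0,0,-7],0],[0.4,[0,0,-11],0],[0.4,[-6,0,-12],8],[0.4,[-11,0,-12],16],[0.4,[-16,0,-12],24],[0.4,[-20,0,-12],32],[0.4,[-20,0,-12],40],[0.4,[-20,0,-12],48]]' 5
python3 - <<'E'
from h import *
t=viewer.snapshot("top");s=viewer.snapshot("scene")
def up(c,f): return cv2.convertScaleAbs(cv2.resize(c,None,fx=f,fy=f,interpolation=cv2.INTER_CUBIC),alpha=1.6)
cv2.imwrite("pics/t18.png",up(t[190:340,330:510],4)[:,:,::-1])
cv2.imwrite("pics/s18.png",up(s[180:260,180:320],4)[:,:,::-1])
go([.5,-.2,.1],0)
E
```

```text
clock: 26.85
tool_pos: [0.417, -0.3373, 0.1365]
eef_rot: [0.999, 0.034, -0.0, 0.001]
contact_force: [1.0, 0.8, -0.2]
opening: 0.602
clk 26.95 pos [ 0.4187 -0.3354  0.1363] ang 4.42 q7 -0.95 F [-0.4  0.3  0. ] op 0.602 tilt -1.0
  shift cm [  9.15 -12.87   3.63] yaw 4.4
```

View pics/s18.png

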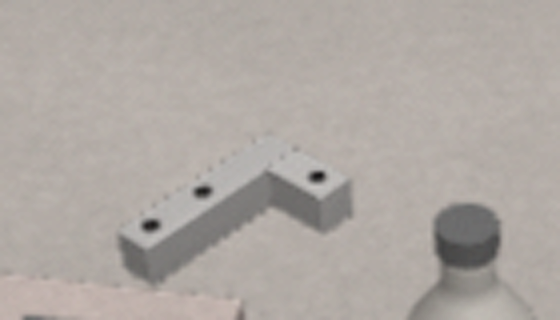

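View pics/t18.png

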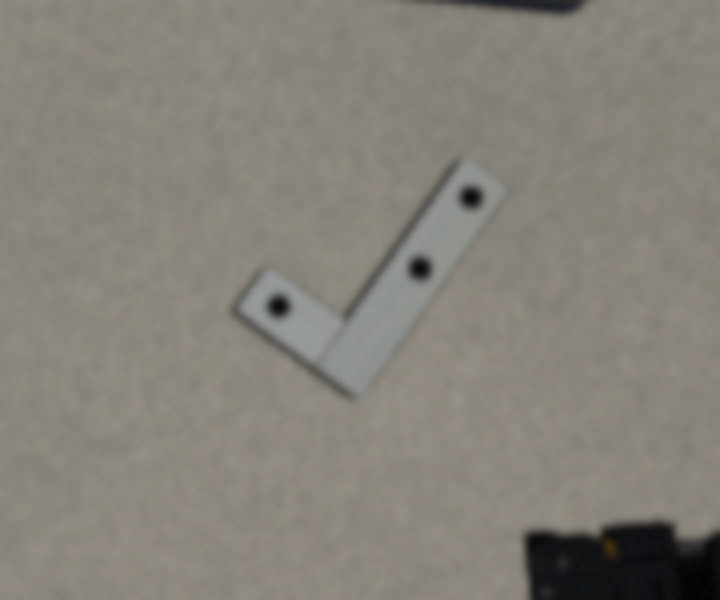

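The bracket is now right way up. Next I'll measure its new pose from its holes.

Run:
```python
from h import *
f=lambda o,p:np.array((o[0]+(p[0]+.5)/4-.5,o[1]+(p[1]+.5)/4-.5))
T=[(470,197),(420,268),(278,306)];S=[(151,225),(203,191),(317,177)]
q=np.array([[.0454,-.022],[.0052,-.022],[-.047,.0196]])
for a,b in zip(T,S): print((tri(dict(top=f((330,190),a),scene=f((180,180),b)))*1e3).round(1))
def res(p):
    o=[]
    for a,b,c in zip(T,S,q):
        P=np.r_[bp(p[:2],p[2],1,c),.03]
        o+=[2*(proj("top",P)[0]-f((330,190),a)),proj("scene",P)[0]-f((180,180),b)]
    return np.concatenate(o)
x=least_squares(res,[.55,-.2,-37],x_scale=[.01,.01,1]).x; print(x.round(4),res(x).round(1))
g=bp(x[:2],x[2],1,[-.008,-.022]);print(g); go([*g,.12],x[2]); go([*g,.023],x[2])
```

```text
[ 585.4 -267.1   30.6]
[ 553.7 -243.1   30.5]
[ 538.  -178.2   29.9]
[  0.563   -0.2216 -37.7012] [ 0.6 -0.1  0.6  0.2 -0.  -0.1  0.8  0.2  0.3  0.1  0.8 -0. ]
[ 0.54317485 -0.2341551 ]
clk 26.95 pos [ 0.4187 -0.3354  0.1363] ang 4.42 q7 -0.95 F [-0.4  0.3  0. ] op 0.602 tilt -1.0
  shift cm [13.19 -9.13  1.63] yaw 42.1
clk 26.95 pos [ 0.4187 -0.3354  0.1363] ang 4.42 q7 -0.95 F [-0.4  0.3  0. ] op 0.602 tilt -1.0
  shift cm [13.19 -9.14 11.33] yaw 42.1
```

```bash
python3 -m inch '[[0.4,[4,-3,1],8],[0.4,[8,-6,1.6],16],[0.4,[13.2,-9.1,1.6],24],[0.4,[13.2,-9.1,1.6],32],[0.4,[13.2,-9.1,1.6],40],[0.4,[13.2,-9.1,1.6],42.1],[0.4,[13.2,-9.1,1.6],42.1],[0.4,[13.2,-9.1,1.6],42.1],[0.4,[13.2,-9.1,1.6],42.1]]' 20
python3 - <<'E'
from h import *
g=bp([.563,-.2216],-37.7,1,[-.008,-.022]); go([*g,.023],-37.7)
im=viewer.snapshot("scene");cv2.imwrite("pics/s19.png",cv2.resize(im[120:270,120:300],None,fx=3.3,fy=3.3,interpolation=cv2.INTER_CUBIC)[:,:,::-1])
E
```

```text
clock: 27.85
tool_pos: [0.5429, -0.2344, 0.1199]
eef_rot: [0.947, -0.322, -0.0, -0.0]
contact_force: [-0.4, 0.2, 0.2]
opening: 0.6
clk 27.85 pos [ 0.5429 -0.2344  0.1199] ang -37.54 q7 -1.62 F [-0.4  0.2  0.2] op 0.6 tilt -1.0
  shift cm [ 0.   -0.04  9.69] yaw 0.2
```

View pics/s19.png

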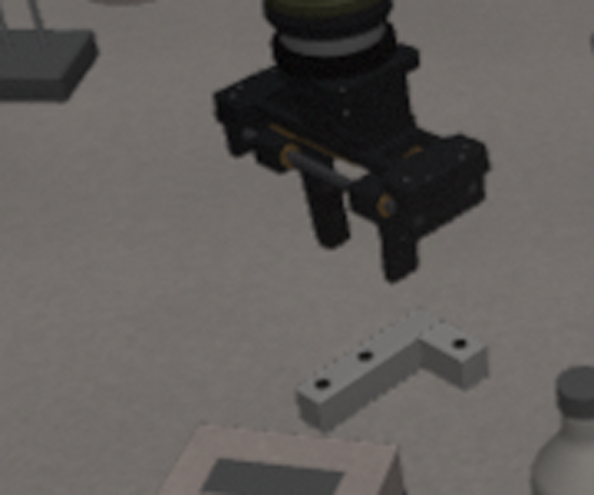

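```bash
python3 -m inch '[[0.4,[0,0,3],0],[0.4,[0,0,6],0],[0.4,[0,0,8],0],[0.4,[0,0,9],0],[0.4,[0,0,9.5],0],[0.4,[0,0,9.7],0],[0.4,[0,0,9.7],0],[0.4,[0,0,9.7],0]]' 20; python3 -m inch '[[1,[0,0,0],0],[1,[0,0,0],0],[1,[0,0,0],0],[1,[0,0,0],0],[1,[0,0,0],0],[1,[0,0,0],0]]' 25;  python3 -m inch '[[1,[0,0,-0.5],0],[1,[0,0,-2],0],[1,[0,0,-4],0],[1,[0,0,-6],0],[1,[0,0,-7],0],[1,[0,0,-7],0]]' 25
python3 - <<'E'
from h import *
D=pickle.load(open("d0.pkl","rb"))
print("bottle",ray("scene",(297,300),0).round(3),ray("top",(341,140),.17).round(3),"carton edge",ray("top",(407,186),.0).round(3),"bowl",ray("top",(242,146),.055).round(3))
b=bp([.5581,.1951],-11.2,1,[-.008,-.022]);print(b); go([*b,.093],-11.2)
im=viewer.snapshot("scene");cv2.imwrite("pics/s20.png",cv2.resize(im[120:270,120:300],None,fx=3.3,fy=3.3,interpolation=cv2.INTER_CUBIC)[:,:,::-1])
E
```

```text
clock: 28.7
tool_pos: [0.5439, -0.2342, 0.0236]
eef_rot: [0.947, -0.322, 0.001, 0.0]
contact_force: [0.1, 0.4, -0.5]
opening: 0.597
clock: 29.3
tool_pos: [0.5434, -0.2341, 0.0229]
eef_rot: [0.947, -0.322, 0.0, 0.0]
contact_force: [-0.6, 0.2, 2.3]
opening: 0.294
clock: 29.9
tool_pos: [0.5443, -0.2344, 0.0946]
eef_rot: [0.947, -0.322, 0.002, 0.0]
contact_force: [0.4, 0.4, -2.7]
opening: 0.296
bottle [ 0.747 -0.077  0.   ] [ 0.739 -0.071  0.17 ] carton edge [ 0.689 -0.201  0.   ] bowl [0.759 0.101 0.055]
[0.5459792  0.17507286]
clk 29.9 pos [ 0.5443 -0.2344  0.0946] ang -37.6 q7 -1.61 F [ 0.4  0.4 -2.7] op 0.296 tilt -1.0
  shift cm [-24.85 -32.54   0.1 ] yaw -26.4
```

View pics/s20.png

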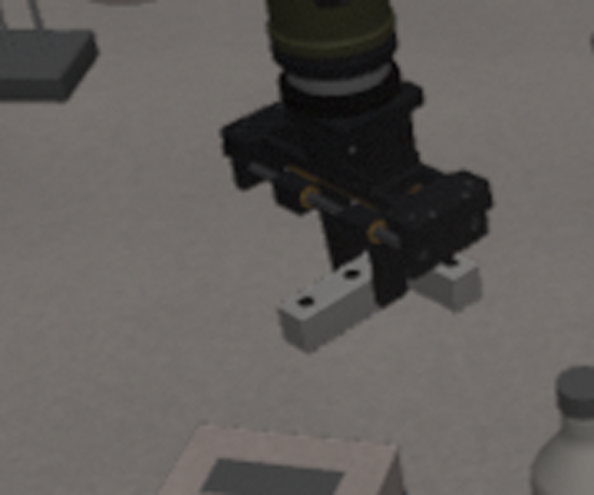

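```bash
python3 -m inch '[[1,[-2,-2.6,0],-2],[1,[-4.5,-5.9,0],-5],[1,[-7,-9.2,0],-8],[1,[-9.5,-12.4,0],-11],[1,[-12,-15.7,0],-14],[1,[-14.5,-19,0],-17],[1,[-17,-22.3,0],-20],[1,[-19.5,-25.5,0],-23],[1,[-22,-28.8,0],-26],[1,[-23.8,-31.2,0],-26.4],[1,[-24.8,-32.5,0],-26.4],[1,[-24.8,-32.5,0],-26.4],[1,[-24.8,-32.5,0],-26.4],[1,[-24.8,-32.5,0],-26.4],[1,[-24.8,-32.5,0],-26.4]]' 25
python3 - <<'E'
from h import *
im=viewer.snapshot("scene");cv2.imwrite("pics/s21.png",cv2.resize(im[130:300,340:520],None,fx=3.3,fy=3.3,interpolation=cv2.INTER_CUBIC)[:,:,::-1])
im=viewer.snapshot("top");cv2.imwrite("pics/t21.png",cv2.resize(im[180:330,80:260],None,fx=3.3,fy=3.3,interpolation=cv2.INTER_CUBIC)[:,:,::-1])
b=bp([.5581,.1951],-11.2,1,[-.008,-.022]);print(b); go([*b,.03],-11.2)
E
```

```text
clock: 31.45
tool_pos: [0.5453, 0.1727, 0.0926]
eef_rot: [0.995, -0.099, -0.0, 0.001]
contact_force: [0.2, 0.6, -2.5]
opening: 0.294
[0.5459792  0.17507286]
clk 31.55 pos [0.5453 0.1735 0.0927] ang -11.31 q7 -1.85 F [ 0.2  0.1 -2.8] op 0.293 tilt -1.0
  shift cm [ 0.04 -0.17  6.27] yaw -0.1
```

View pics/s21.png

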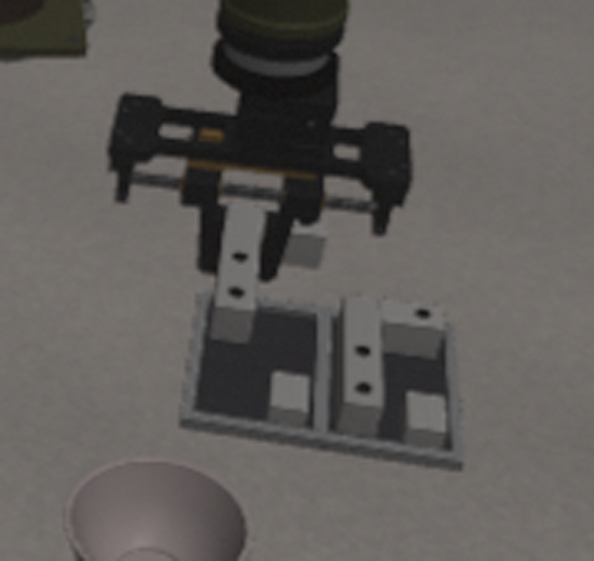

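View pics/t21.png

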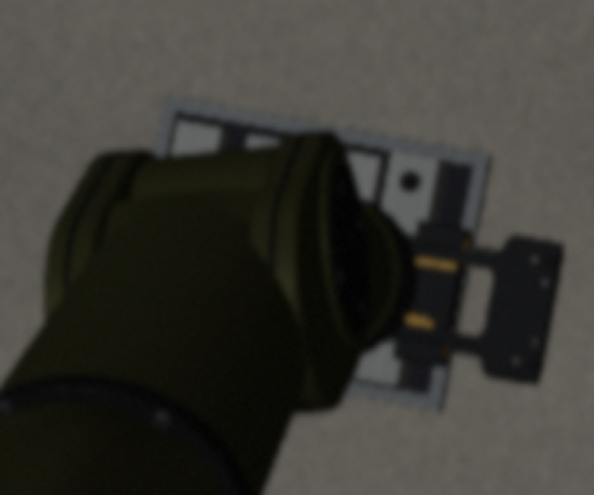

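```bash
python3 - <<'E'
from h import *
f=lambda o,p:(o[0]+(p[0]+.5)/3.3-.5,o[1]+(p[1]+.5)/3.3-.5)
print(tri(dict(top=f((80,180),(410,181)),scene=f((340,130),(236,292)))).round(4))
s,R,an=st();print("expect", bp([0,0],an,1,[.0534,0])+s["tool_pos"][:2])
E
python3 -m inch '[[1,[0,-0.1,1.5],0],[1,[0,-0.1,3],0],[1,[0,-0.1,4.2],0],[1,[0,-0.1,5],0],[1,[0,-0.1,5.6],0],[1,[0,-0.1,6],0],[1,[0,-0.1,6.2],0],[1,[0,-0.1,6.2],0],[1,[0,-0.1,6.2],0],[1,[0,-0.1,6.2],0]]' 25
python3 - <<'E'
from h import *
b=bp([.5581,.1951],-11.2,1,[-.008,-.022]);print(b); go([*b,.027],-11.2)
im=viewer.snapshot("scene");cv2.imwrite("pics/s22.png",cv2.resize(im[130:300,340:520],None,fx=3.3,fy=3.3,interpolation=cv2.INTER_CUBIC)[:,:,::-1])
E
```

```text
[0.5976 0.1623 0.1001]
expect [0.59765356 0.16301346]
clock: 32.55
tool_pos: [0.5456, 0.1759, 0.0311]
eef_rot: [0.995, -0.098, 0.0, -0.0]
contact_force: [-0.2, 1.1, -1.8]
opening: 0.292
[0.5459792  0.17507286]
clk 32.55 pos [0.5456 0.1759 0.0311] ang -11.2 q7 -1.83 F [-0.2  1.1 -1.8] op 0.292 tilt -1.0
  shift cm [0.06 0.08 0.41] yaw 0.0
```

View pics/s22.png

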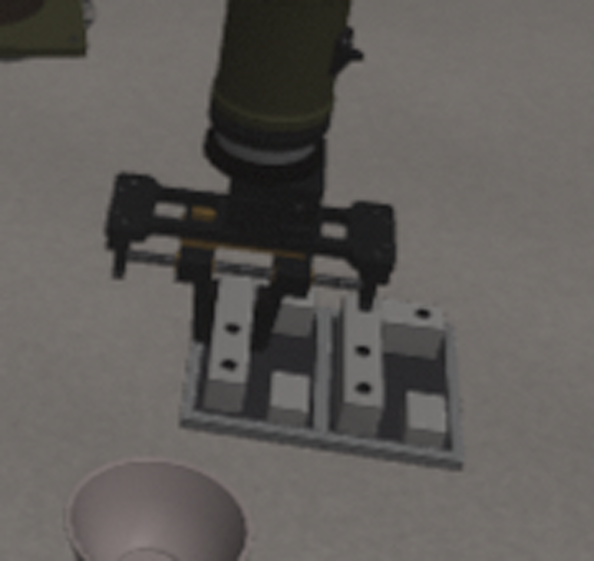

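```bash
python3 -m inch '[[1,[0,0.1,0.1],0],[1,[0,0.1,0.2],0],[1,[0,0.1,0.3],0],[1,[0,0.1,0.4],0],[1,[0,0.1,0.45],0],[1,[0,0.1,0.45],0],[1,[0,0.1,0.45],0]]' 25; python3 -m inch '[[1,[0,0,0.05],0],[1,[0,0,0.05],0],[1,[0,0,0.05],0]]'
```

```text
clock: 33.3
tool_pos: [0.5451, 0.1748, 0.0269]
eef_rot: [0.995, -0.098, 0.0, -0.0]
contact_force: [-1.7, 0.2, 5.1]
opening: 0.293
clock: 33.6
tool_pos: [0.5452, 0.1748, 0.0269]
eef_rot: [0.995, -0.098, 0.0, -0.0]
contact_force: [-2.2, -0.9, 10.2]
opening: 0.291
```

Seated on the floor, so I'll release, lift and move clear.

```bash
python3 -m inch '[[0.55,[0,0,0],0],[0.55,[0,0,0],0],[0.55,[0,0,0],0],[0.55,[0,0,0],0],[0.55,[0,0,-1],0],[0.55,[0,0,-3],0],[0.55,[0,0,-7],0],[0.55,[0,0,-11],0],[0.55,[0,5,-12],0],[0.55,[0,10,-12],0],[0.55,[0,15,-12],0],[0.55,[0,20,-12],0],[0.55,[0,25,-12],0],[0.55,[0,30,-12],0],[0.55,[0,33,-12],0],[0.55,[0,33,-12],0],[0.55,[0,33,-12],0],[0.55,[0,33,-12],0]]'
python3 - <<'E'
from h import *
t=viewer.snapshot("top");s=viewer.snapshot("scene")
for n in("top","scene"):
    for k in("bottle","bowl","carton","bracket_a"):
        for o in viewer.outline_of(n,k)[:2]: print(n,k,round(o["p"],2),o["bbox"])
cv2.imwrite("pics/tF.png",t[:,:,::-1]);cv2.imwrite("pics/sF.png",s[:,:,::-1])
cv2.imwrite("pics/s23.png",cv2.resize(s[190:290,370:500],None,fx=4,fy=4,interpolation=cv2.INTER_CUBIC)[:,:,::-1])
cv2.imwrite("pics/t23.png",cv2.resize(t[195:315,105:245],None,fx=4,fy=4,interpolation=cv2.INTER_CUBIC)[:,:,::-1])
E
```

```text
clock: 35.4
tool_pos: [0.4816, -0.1472, 0.1459]
eef_rot: [0.995, -0.096, 0.0, -0.001]
contact_force: [-0.6, 0.2, -0.3]
opening: 0.449
top bottle 0.74 [320.7, 127.8, 37.3, 48.9]
top bottle 0.55 [169.0, 232.2, 55.1, 65.2]
top bowl 0.91 [211.2, 121.0, 59.9, 54.2]
top carton 0.92 [401.5, 132.5, 84.2, 59.5]
top bracket_a 0.91 [170.2, 230.5, 48.3, 65.5]
top bracket_a 0.77 [122.1, 221.5, 51.0, 68.0]
scene bottle 0.71 [281.8, 232.3, 33.0, 74.6]
scene bowl 0.93 [359.0, 268.1, 57.6, 49.9]
scene carton 0.64 [159.1, 249.2, 83.2, 63.1]
scene bracket_a 0.96 [400.3, 216.1, 32.8, 42.9]
scene bracket_a 0.61 [442.8, 218.4, 34.0, 42.3]
```

View pics/s23.png

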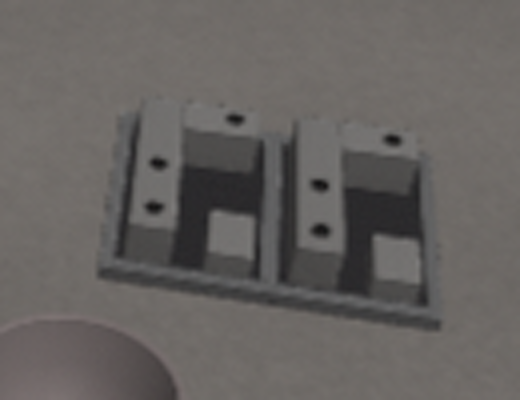

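View pics/t23.png

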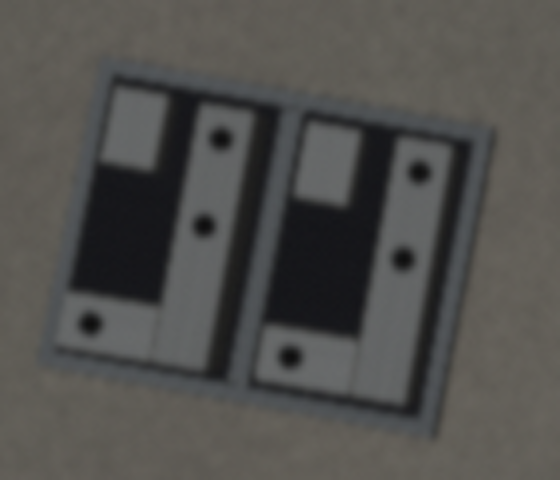

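View pics/sF.png

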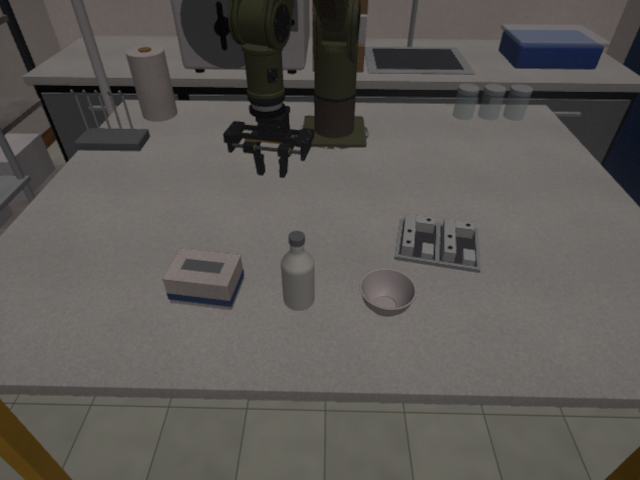

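Run:
```python
from h import *
f=lambda o,p:(o[0]+(p[0]+.5)/4-.5,o[1]+(p[1]+.5)/4-.5)
q=[[.0454,-.022],[.0052,-.022],[-.047,.0196]]
for o,T,S in(([.5756,.2834],[(221,139),(204,226),(90,323)],[(320,230),(320,185),(392,139)]),([.5581,.1951],[(419,172),(403,259),(290,357)],[(154,207),(159,163),(235,119)])):
  for a,b,c in zip(T,S,q): print((tri(dict(top=f((105,195),a),scene=f((370,190),b)))*1e3).round(1),"nominal",(bp(o,-11.2,1,c)*1e3).round(1))
```

```text
[614.3 253.7  34.2] nominal [615.9 253. ]
[575.1 261.7  34. ] nominal [576.4 260.8]
[532.5 312.6  34.9] nominal [533.3 311.8]
[597.2 164.5  34.2] nominal [598.4 164.7]
[558.1 172.4  34.3] nominal [558.9 172.5]
[515.2 223.4  34.4] nominal [515.8 223.5]
```

Both brackets are level, with their tops at about 34 mm, and within 2 mm of nominal. The bystanders haven't moved. Handing in.

```bash
python3 -c "
from plant import r
print(r.finish_job())"
```

```text
the job is handed in; nothing more can be done
None
```

Both brackets are lying flat in their bays, right way up, each going round its corner block. I handed the job in at about 36 s of the 72 s allowed.

- **Right-way-up bracket:** I gripped it by its long leg, set it down in the left bay until the force showed contact, and released it.
- **Mirrored bracket:** I turned it over on the counter with a light grip on the foot, swinging it up onto its long edge. On the first try at tipping it over the far edge, it slid about 3 cm and hung upright instead. A second grip toward its upper face did not make it lean either. Gripping toward the other face and pressing down while moving tipped it over, and I lowered it under control. I then measured it again, gripped it by the long leg and set it down in the right bay.

**Last checks:**
- **Height:** all six holes on the brackets measured 34.0–34.9 mm high from the two cameras; 34 mm is expected for a bracket resting on the bay floor.
- **Position:** every hole was within 2 mm of its nominal place, against 5 mm of play.
- **Bystanders:** the bottle, bowl and carton are where they were, to within the few pixels that the detector varies.
- **Forces:** the highest I read at the wrist was about 11 N, at the end of each move; I did not log it in between.

No final check failed. One network report was wrong: it called a seated bracket a bottle, with p = 0.55, and I ignored it.

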